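# Drying stones into the flip-cap spice tubes

### The arm

A 6-joint arm with a two-finger parallel gripper is mounted at the origin on a cart in front of the work surface, level with it; the furniture and walls round the work are solid. World frame = base frame: x ahead of the robot, y to its left, z up, the work surface at z = 0. Lengths are in mm, angles in rad, forces in N, time in s.
With the tool pointing down it reaches from about 400 to 825 mm from the base axis. Payload 7 kg.
Tool frame: the origin (TCP) lies midway between the tips of the shut fingers; the grasp point (between the pads) lies 19 mm behind it (arm.pinch_z is the distance from the TCP to the grasp point, in mm); z points along the fingers, y is the line along which they close (so a half turn about z gives the same grasp; the last joint's range is limited). The gripper opens to 85 mm and grips with 20 to 120 N. Pads are 22 mm wide; open, the fingers measure 114 mm over their backs; the gripper's body (76 mm by 85 mm) begins 54 mm behind the grasp point. The pads swing forward as they close: fully open they stand 13 mm farther back than shut.
Start: joints at [-0.998, 0.359, 0.012, 0, -1.224, -0.288], TCP at [189.625, -647.794, 231.302] pointing down, gripper open.
Joint ranges: [-3.07, 3.07], [-1.43, 2.12], [-1.02, 1.25], [-3.03, 1.67], [-3.05, -0], [-3.03, 3.03]. Speed limits (rad/s): [2.39, 2.39, 3.01, 3.14, 3.14, 3.14].

### API

Orientations are given as [roll, pitch, yaw] about the fixed x, y, z axes, in that order (R = Rz(yaw) Ry(pitch) Rx(roll)).
In Python, from bench import readout, eyes, arm gives the robot as it stands.
- The arm moves only by the tool play_rows, never from a script. Its argument "commands" is a list of rows, each an object with "xyz": the shift along the tool's x, y, z scaled (see below), a list of three; "roll": the turn about the tool's z scaled (see below); "fingers": the opening, from -1 (shut) to 1 (fully open). A call has 1 to 10 rows; each row shifts and turns the commanded pose from where the row before left it, along the tool's axes as they then stand; what a row does not reach is not made up. The controller multiplies each number of a shift by 3 cm and each number of a turn by 0.1 rad. A row lasts 1/12 s, in which the tool goes at most 41.7 mm and 7.16 degrees, less where a joint would pass 70% of its speed; a pose out of reach is approached as far as the arm can. A call with a number of a shift or a turn outside -1 to 1 is refused whole. A call with a gripper value outside its range is refused whole. The fingers move at their own pace and stop on an object; "newtons" is the grip in N (left out, the last holds). Time passes only in rows, so rows that do not move let the fingers close. It gives the time, the measured TCP pose, the force, the opening and the grip force at its end, in the units of the state.
- readout.sense(): the state, without advancing time (a new reading comes with each control period).
- eyes.get_image(name): name is "scene" or "top"; returns the picture (400x640x3 uint8, red, green, blue); there is no depth.
- eyes.calibration(name): a dict with "mtx" (3x3 intrinsics, pixels), "position" and "rotation" of the camera in the world. Camera axes: x right, y up, looking along -z (the intrinsics and any distortion apply to the point x, -y, -z); pixel columns grow to the right and rows downward; lengths in mm; the calibration is good to about 2 mm. A picture is of the moment at which its call begins. calibration takes no time and is no camera call.
- arm.hand_in(): hands the job in; it is judged then, once.
The state is a dict: "time_s": time; "joint_pos": joint angles; "qvel": joint speeds; "joint_torque": joint torques, N m; "position": TCP position; "ee_rot": TCP orientation; "contact_force": force on the tool from outside, world axes, zero at the start; "torque": the same for the moment, N m; "gripper_width": finger opening in mm; "grasp_force": force on a finger pad.
Only numpy, scipy, OpenCV 4.12 (cv2) and the standard library are available. Lean on these libraries where they do the work, as an engineer would, in place of code of your own. Each camera call takes 0.05 s, during which the arm holds its last target. There are 200 camera calls.

### The job

The washed spice tubes are to be made ready for refilling: pull the spice rack out to its front stop, flick open a cap for each terracotta drying stone on the white chopping board and drop the stone in, one stone to a tube, in whichever tubes you like. Press every cap fully shut while the rack is still out, since an open cap would catch on the hood, then push the rack fully home. Leave the pepper mill, the jar and the lemon where they stand.

Things in the scene. Friction and masses are not known exactly. Their poses are not given: they have to be found in the camera images.
- rack (a joint): the sliding spice rack, metres: 0 = pushed fully home under the wooden hood, 0.13 = pulled out towards the robot to its front stop. Slides with about 4 N of friction and stays where it is left
- spice_unit: fixed wooden hood and deck of the spice rack. Origin on the worktop, mid-width, below the front edge of the hood; x points into the hood (the rack comes out along -x), y along the row of tubes, z up. Roof 292 mm wide, 122 mm deep, its top 106 mm above the worktop; deck 6 mm thick, reaching 144 mm in front of the hood
- knob (a point): centre of the rack's dark round pull knob (28 mm across, 16 mm deep, axis along the slide), 66 mm above the worktop, 35 mm in front of the rack's wooden front, axes as spice_unit. The front is 8 mm thick and 57 mm high above the worktop, rising to 81 mm over the middle 50 mm behind the knob. With the rack home the front is level with the hood's edge
- mouth0 (a point): centre of the mouth of clear tube 0 (tubes 0 to 3 from left to right, 62 mm apart), axes as spice_unit. Tube 42 mm outside, 36 mm inside, inner floor 57 mm below the mouth; mouth 78 mm above the worktop. Wooden block round the tubes: top 47 mm above the worktop. Tubes stand 60 mm behind the hood's edge with the rack home, 70 mm in front of it at the stop
- cap0 (a joint): hinge of the black flip cap of tube 0, rad: 0 = shut flat, 1.9 = fully open, leaning back. Hinge line along y, 24 mm behind the tube's axis, 5 mm above the mouth; the cap is a disc 47 mm across, 10 mm thick. The hinge is stiff (0.025 N m, about 0.5 N at the tab): the cap stays at whatever angle it is left
- tab0 (a point): middle of the thumb tab on the front of cap 0: 12 mm wide (along y), 7 mm thick, standing 19 mm out in front of the disc, 58 mm from the hinge. Moves with the cap; shut, it is 84 mm above the worktop with 33 mm of free air below it
- mouth1 (a point): centre of the mouth of clear tube 1 (tubes 0 to 3 from left to right, 62 mm apart), axes as spice_unit. Tube 42 mm outside, 36 mm inside, inner floor 57 mm below the mouth; mouth 78 mm above the worktop. Wooden block round the tubes: top 47 mm above the worktop. Tubes stand 60 mm behind the hood's edge with the rack home, 70 mm in front of it at the stop
- cap1 (a joint): hinge of the black flip cap of tube 1, rad: 0 = shut flat, 1.9 = fully open, leaning back. Hinge line along y, 24 mm behind the tube's axis, 5 mm above the mouth; the cap is a disc 47 mm across, 10 mm thick. The hinge is stiff (0.025 N m, about 0.5 N at the tab): the cap stays at whatever angle it is left
- tab1 (a point): middle of the thumb tab on the front of cap 1: 12 mm wide (along y), 7 mm thick, standing 19 mm out in front of the disc, 58 mm from the hinge. Moves with the cap; shut, it is 84 mm above the worktop with 33 mm of free air below it
- mouth2 (a point): centre of the mouth of clear tube 2 (tubes 0 to 3 from left to right, 62 mm apart), axes as spice_unit. Tube 42 mm outside, 36 mm inside, inner floor 57 mm below the mouth; mouth 78 mm above the worktop. Wooden block round the tubes: top 47 mm above the worktop. Tubes stand 60 mm behind the hood's edge with the rack home, 70 mm in front of it at the stop
- cap2 (a joint): hinge of the black flip cap of tube 2, rad: 0 = shut flat, 1.9 = fully open, leaning back. Hinge line along y, 24 mm behind the tube's axis, 5 mm above the mouth; the cap is a disc 47 mm across, 10 mm thick. The hinge is stiff (0.025 N m, about 0.5 N at the tab): the cap stays at whatever angle it is left
- tab2 (a point): middle of the thumb tab on the front of cap 2: 12 mm wide (along y), 7 mm thick, standing 19 mm out in front of the disc, 58 mm from the hinge. Moves with the cap; shut, it is 84 mm above the worktop with 33 mm of free air below it
- mouth3 (a point): centre of the mouth of clear tube 3 (tubes 0 to 3 from left to right, 62 mm apart), axes as spice_unit. Tube 42 mm outside, 36 mm inside, inner floor 57 mm below the mouth; mouth 78 mm above the worktop. Wooden block round the tubes: top 47 mm above the worktop. Tubes stand 60 mm behind the hood's edge with the rack home, 70 mm in front of it at the stop
- cap3 (a joint): hinge of the black flip cap of tube 3, rad: 0 = shut flat, 1.9 = fully open, leaning back. Hinge line along y, 24 mm behind the tube's axis, 5 mm above the mouth; the cap is a disc 47 mm across, 10 mm thick. The hinge is stiff (0.025 N m, about 0.5 N at the tab): the cap stays at whatever angle it is left
- tab3 (a point): middle of the thumb tab on the front of cap 3: 12 mm wide (along y), 7 mm thick, standing 19 mm out in front of the disc, 58 mm from the hinge. Moves with the cap; shut, it is 84 mm above the worktop with 33 mm of free air below it
- stone0_center (a point): centre of terracotta drying stone 0 (two or three are there): six-sided prism, 20 mm across flats, 23 mm across corners, 20 mm high, small hole in the top, 15 g; z is the prism's axis, flat faces look along 30, 90, 150 degrees from its x axis. At the start it stands on the thin white chopping board, 130 x 200 x 5 mm. It passes a tube's mouth whichever way it lies
- stone1_center (a point): centre of terracotta drying stone 1 (two or three are there): six-sided prism, 20 mm across flats, 23 mm across corners, 20 mm high, small hole in the top, 15 g; z is the prism's axis, flat faces look along 30, 90, 150 degrees from its x axis. At the start it stands on the thin white chopping board, 130 x 200 x 5 mm. It passes a tube's mouth whichever way it lies
- stone2_center (a point): centre of terracotta drying stone 2 (two or three are there): six-sided prism, 20 mm across flats, 23 mm across corners, 20 mm high, small hole in the top, 15 g; z is the prism's axis, flat faces look along 30, 90, 150 degrees from its x axis. At the start it stands on the thin white chopping board, 130 x 200 x 5 mm. It passes a tube's mouth whichever way it lies
- pepper_mill: brown wooden pepper mill, 58 mm across, 170 mm high, bystander; origin under its foot
- honey_jar: glass jar with a black lid, 63 mm across, 94 mm high, bystander; origin under its foot
- lemon: lemon, 58 x 87 x 57 mm, bystander; origin at its underside

How it is judged:
By the outcome, as a careful person would: the job done as asked, in the order asked, and still so for the second after the job is handed in, with the robot touching nothing.
Of stone0, stone1, stone2 only 2 to 3 are there at a start; the rules pass over those that are not, and their reading is None.
At some moment in a run one of stone0, stone1, stone2 may be knocked a few centimetres aside while the robot is not near it.
Once in a run the grip may slacken for a moment while it holds something.
It also fails if it takes over 210 s, if anything falls off the work surface, if the arm or the gripper's body presses on something with over 40 N, if the wrist force passes 120 N, or if a joint passes its speed limit or range.

## Working session

There is one attempt and no reset: what is moved stays moved. The work goes in short steps, Python scripts to look and compute and a tool call to move; the robot and the scene stay as the last step left them, time stands still between calls to the robot, and variables do not carry over. Pictures are saved under pics/ and viewed, at most 14 in all, crops included, and the job is handed in when it is done.

Besides the shell and the picture viewer there is one more tool, called after "Call:" by a JSON object that holds its "method" and its "body". play_rows: Moves the arm, as the interface text tells. Shifts and turns lie within -1 to 1; 1 stands for 3 cm of shift or 0.1 rad of turn. Its arguments: {"type":"object","properties":{"commands":{"type":"array"},"newtons":{"type":"number"}},"required":["commands"]}

```bash
ls; mkdir -p pics; python3 - <<'E'
from bench import readout, eyes, arm
import cv2
s=readout.sense();print({k:(v if not hasattr(v,'tolist') else v.tolist()) for k,v in s.items()})
for n in("scene","top"):
    cv2.imwrite(f"pics/{n}0.png",eyes.get_image(n)[:,:,::-1]);print(eyes.calibration(n))
E
```

```text
pics
{'time_s': 0.0, 'joint_pos': [-0.9979034117537658, 0.3593581339374892, 0.011055402647801775, -0.00033955678392784747, -1.2240971424592937, -0.2881137541314305], 'qvel': [0.0004804626781028186, -0.0012004834233791041, -0.0014764217769146501, 0.0007431027361378328, 0.00029624731209235405, 0.0004061930879090945], 'joint_torque': [-0.0019477879686746746, -58.33227753639221, 29.34154987335205, 6.93658635020256, -0.006000119901727885, -4.127937245357316e-06], 'position': [189.48182435613595, -647.3559833824552, 230.38267931853872], 'ee_rot': [3.139964495015085, -0.00014963171974957667, -2.856929006699673], 'contact_force': [-0.8614536024244466, 0.9708697626601235, 0.2901857062868699], 'torque': [0.002596111733488251, 0.019035028261238866, -0.01915440899990808], 'grasp_force': 0.0, 'gripper_width': 85.55935942615572}
{'mtx': array([[419.59767891,   0.        , 318.34049891],
       [  0.        , 419.59767891, 203.13519794],
       [  0.        ,   0.        ,   1.        ]]), 'position': array([-154.12307579,  461.35397507,  830.68419582]), 'rotation': array([ 0.84404417,  0.01345583, -2.16877512])}
{'mtx': array([[370.43510439,   0.        , 320.83786566],
       [  0.        , 370.43510439, 202.46435729],
       [  0.        ,   0.        ,   1.        ]]), 'position': array([403.5245113 ,  16.94685154, 982.83490563]), 'rotation': array([ 0.17779441, -0.02699342, -1.57254457])}
```

View pics/scene0.png

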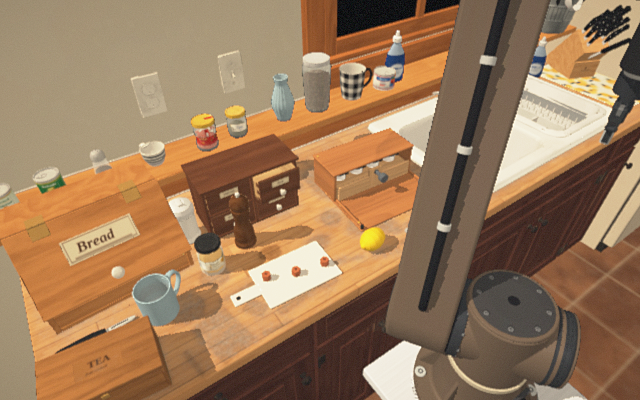

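View pics/top0.png

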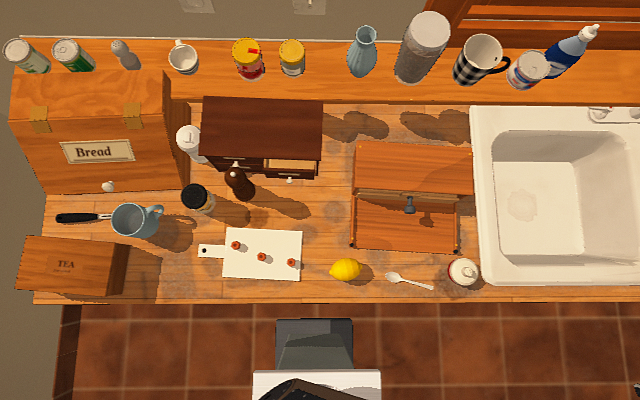

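```bash
cat > h.py <<'E'
from bench import readout, eyes, arm
import numpy as np, cv2
from scipy.spatial.transform import Rotation as Ro
def cam(n):
    c=eyes.calibration(n);return c['mtx'],c['position'],Ro.from_euler('xyz',c['rotation']).as_matrix()
def plane(n,uv,z):
    K,p,R=cam(n);d=np.linalg.inv(K)@[uv[0],uv[1],1];d=R@(d*[1,-1,-1]);return p+d*(z-p[2])/d[2]
def proj(n,P):
    K,p,R=cam(n);q=(R.T@(np.asarray(P,float)-p))*[1,-1,-1];q=K@q;return q[:2]/q[2]
def stones(n,img=None,z=15):
    img=eyes.get_image(n) if img is None else img
    hsv=cv2.cvtColor(img,cv2.COLOR_RGB2HSV)
    u0,v0,u1,v1=(222,228,304,282) if n=='top' else (232,240,345,305)
    m=((hsv[...,1]>110)&(hsv[...,2]>60)&((hsv[...,0]<12)|(hsv[...,0]>172))).astype(np.uint8)
    k=np.zeros_like(m);k[v0:v1,u0:u1]=m[v0:v1,u0:u1]
    N,l,st,c=cv2.connectedComponentsWithStats(k)
    return [(c[i].round(1),st[i,4],plane(n,c[i],z).round(1)) for i in range(1,N) if st[i,4]>12]
def crop(n,name,u0,v0,u1,v1,s):
    cv2.imwrite(f'pics/{name}.png',cv2.resize(eyes.get_image(n)[v0:v1,u0:u1,::-1],None,fx=s,fy=s,interpolation=cv2.INTER_CUBIC))
def st():
    s=readout.sense();print('t',s['time_s'],'p',np.round(s['position'],1),'r',np.round(s['ee_rot'],3),'F',np.round(s['contact_force'],1),'w',round(s['gripper_width'],1),'g',round(s['grasp_force'],1),'j',np.round(s['joint_pos'],2))
E
python3 - <<'E'
from h import *
for n in('top','scene'):
    for s in stones(n):print(n,*s)
crop('top','top1',340,130,490,260,5)
E
```

```text
top [235.4 245. ] 64 [465.  211.8  15. ]
top [261.3 256.3] 58 [436.  144.3  15. ]
top [290.8 261.9] 56 [421.6  68.2  15. ]
scene [238.2 241.5] 15 [606.2 214.9  15. ]
scene [250.7 242.4] 13 [584.1 189.1  15. ]
scene [324.3 261.1] 66 [419.2  66.   15. ]
scene [295.5 271.1] 71 [433.6 142.8  15. ]
scene [266.  275.6] 73 [463.1 209.6  15. ]
```

View pics/top1.png

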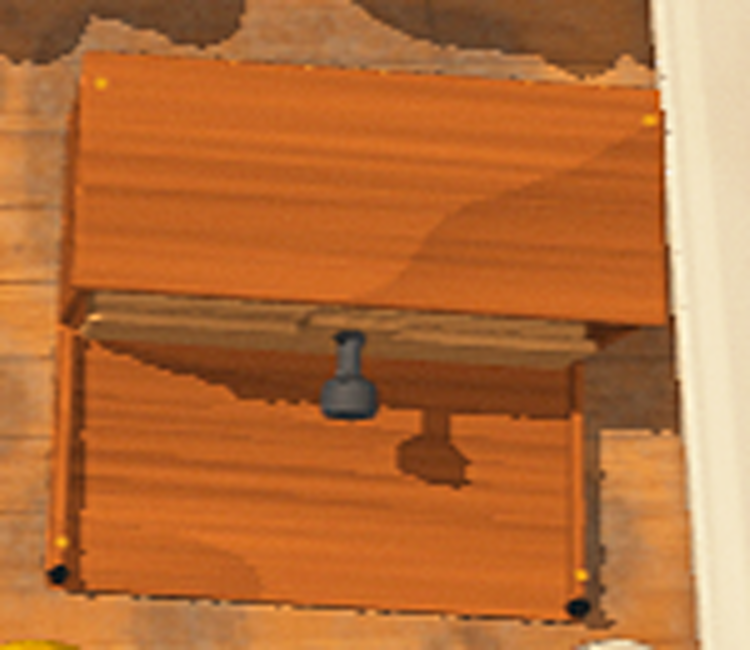

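```bash
python3 - <<'E'
from h import *
f=lambda a,z:plane('top',(340+a[0]/5-.4,130+a[1]/5-.4),z)
FL,FR,BL,BR=[f(a,106) for a in((70,290),(668,325),(86,52),(660,92))]
print(FL,FR,BL,BR,np.linalg.norm(FL-FR),np.linalg.norm(FL-BL))
print('knob',f((349,395),66))
yaw=[np.arctan2(*(a-b)[1::-1])-np.pi/2 for a,b in((FL,FR),(BL,BR))];print(yaw)
DL,DR=f((52,590),6),f((590,620),6);print('deck',DL,DR,np.arctan2(*(DL-DR)[1::-1])-np.pi/2)
M=(FL+FR)/2
for t in (np.mean(yaw),):
  e=np.array([np.cos(t),np.sin(t),0]);g=np.array([-e[1],e[0],0])
  print('front mid',M, 'e',e,'pred knob', M-35*e,'deck mid',(DL+DR)/2,'pred',M-144*e)
st()
E
```

```text
[598.03463524 -86.68390058 106.        ] [ 581.77311716 -379.35176292  106.        ] [719.26775475 -96.7803424  106.        ] [ 700.59906302 -384.25729075  106.        ] 293.11928393587726 121.65281502753179
knob [ 553.24423535 -231.7372185    66.        ]
[np.float64(-0.05550597325893092), np.float64(-0.06484872955354115)]
deck [458.77773165 -86.20019896   6.        ] [ 442.9575565  -370.87725044    6.        ] -0.055515256425192616
front mid [ 589.9038762  -233.01783175  106.        ] e [ 0.99818989 -0.06014104  0.        ] pred knob [ 554.96723006 -230.91289543  106.        ] deck mid [ 450.86764407 -228.5387247     6.        ] pred [ 446.1645321 -224.3575223  106.       ]
t 0.25 p [ 189.6 -647.6  230.9] r [ 3.141 -0.    -2.857] F [ 0.2 -0.2 -0. ] w 85.5 g 0.0 j [-1.    0.36  0.01 -0.   -1.22 -0.29]
```

Call:
{"method": "play_rows", "body": {"commands": [{"xyz": [0, 0, 0], "roll": 0.85, "fingers": 1}, {"xyz": [0, 0, 0], "roll": 0.85, "fingers": 1}, {"xyz": [0, 0, 0], "roll": 0.85, "fingers": 1}, {"xyz": [0, 0, 0], "roll": 0.85, "fingers": 1}, {"xyz": [0, 0, 0], "roll": 0, "fingers": 1}, {"xyz": [0, 0, 0], "roll": 0, "fingers": 1}]}}

```text
time_s: 0.75
position: [189.6, -647.7, 231.2]
ee_rot: [3.141, -0.0, 3.089]
contact_force: [0.1, -0.0, -0.8]
gripper_width: 85.2
grasp_force: 0.0
```

```bash
cat >> h.py <<'E'
U0=np.array([590.5,-232,0.]);UY=-0.057
def unit(x,y,z):return U0+Ro.from_euler('z',UY).apply([x,y,z])
def inunit(P):return Ro.from_euler('z',UY).inv().apply(np.asarray(P)-U0)
def go(P):  # tool-frame shift in units of 3 cm
    s=readout.sense();return (Ro.from_euler('xyz',s['ee_rot']).inv().apply(np.asarray(P)-s['position'])/30).round(2)
E
python3 - <<'E'
from h import *
st();print(go(unit(-35,0,150)),unit(-35,0,66))
E
```

```text
t 0.75 p [ 189.6 -647.7  231.2] r [ 3.141 -0.     3.089] F [ 0.1 -0.  -0.8] w 85.2 g 0.0 j [-1.    0.36  0.01 -0.   -1.22 -0.63]
[-11.45  14.55   2.71] [ 555.55684211 -230.00608012   66.        ]
```

Call:
{"method": "play_rows", "body": {"commands": [{"xyz": [-0.57, 0.73, 0], "roll": 0, "fingers": 1}, {"xyz": [-0.57, 0.73, 0], "roll": 0, "fingers": 1}, {"xyz": [-0.57, 0.73, 0], "roll": 0, "fingers": 1}, {"xyz": [-0.57, 0.73, 0], "roll": 0, "fingers": 1}, {"xyz": [-0.57, 0.73, 0], "roll": 0, "fingers": 1}, {"xyz": [-0.57, 0.73, 0], "roll": 0, "fingers": 1}, {"xyz": [-0.57, 0.73, 0], "roll": 0, "fingers": 1}, {"xyz": [-0.57, 0.73, 0], "roll": 0, "fingers": 1}, {"xyz": [-0.57, 0.73, 0], "roll": 0, "fingers": 1}, {"xyz": [-0.57, 0.73, 0], "roll": 0, "fingers": 1}]}}

```text
time_s: 1.58
position: [373.2, -437.4, 231.5]
ee_rot: [-3.141, 0.0, 3.09]
contact_force: [0.8, -1.1, -0.1]
gripper_width: 85.6
grasp_force: 0.0
```

Call:
{"method": "play_rows", "body": {"commands": [{"xyz": [-0.57, 0.73, 0], "roll": 0, "fingers": 1}, {"xyz": [-0.57, 0.73, 0], "roll": 0, "fingers": 1}, {"xyz": [-0.57, 0.73, 0], "roll": 0, "fingers": 1}, {"xyz": [-0.57, 0.73, 0], "roll": 0, "fingers": 1}, {"xyz": [-0.57, 0.73, 0], "roll": 0, "fingers": 1}, {"xyz": [-0.57, 0.73, 0], "roll": 0, "fingers": 1}, {"xyz": [-0.57, 0.73, 0], "roll": 0, "fingers": 1}, {"xyz": [-0.57, 0.73, 0], "roll": 0, "fingers": 1}, {"xyz": [-0.57, 0.73, 0.5], "roll": 0, "fingers": 1}, {"xyz": [-0.57, 0.73, 0.5], "roll": 0, "fingers": 1}]}}

```text
time_s: 2.42
position: [556.7, -228.2, 202.1]
ee_rot: [-3.141, 0.003, 3.09]
contact_force: [-0.6, -0.9, -0.4]
gripper_width: 85.5
grasp_force: 0.0
```

Call:
{"method": "play_rows", "body": {"commands": [{"xyz": [0, 0, 0.8], "roll": 0, "fingers": 1}, {"xyz": [0, 0, 0.8], "roll": 0, "fingers": 1}, {"xyz": [0, 0, 0], "roll": 0, "fingers": 1}, {"xyz": [0, 0, 0], "roll": 0, "fingers": 1}, {"xyz": [0, 0, 0], "roll": 0, "fingers": 1}]}}

```text
time_s: 2.83
position: [555.9, -229.8, 154.7]
ee_rot: [-3.141, 0.001, 3.088]
contact_force: [0.2, 0.4, 1.0]
gripper_width: 85.3
grasp_force: 0.0
```

```bash
python3 - <<'E'
from h import *
st();print(go(unit(-35,0,47)))
crop('top','top2',340,130,490,260,5)
E
```

```text
t 2.8333 p [ 555.9 -229.8  154.7] r [-3.141e+00  1.000e-03  3.088e+00] F [0.2 0.4 1. ] w 85.3 g 0.0 j [-0.07  0.3  -0.26  0.   -1.01 -1.56]
[ 0.01 -0.    3.59]
```

View pics/top2.png

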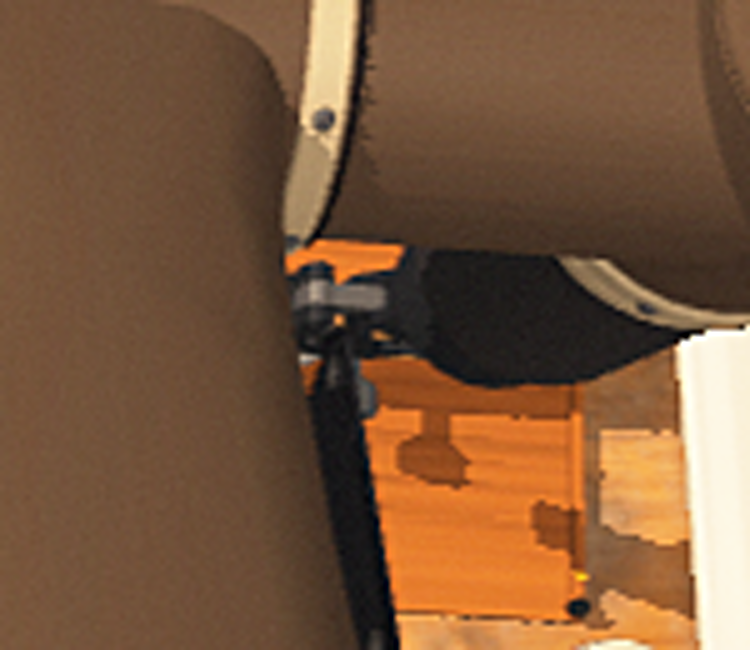

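The picture shows the arm over the unit, hiding most of it; only part of the knob shows at crop (365,395). The sensed pose agrees with the measured knob, so I descend and grip.

Call:
{"method": "play_rows", "body": {"commands": [{"xyz": [0, 0, 0.8], "roll": 0, "fingers": 1}, {"xyz": [0, 0, 0.8], "roll": 0, "fingers": 1}, {"xyz": [0, 0, 0.8], "roll": 0, "fingers": 1}, {"xyz": [0, 0, 0.8], "roll": 0, "fingers": 1}, {"xyz": [0, 0, 0.4], "roll": 0, "fingers": 1}, {"xyz": [0, 0, 0], "roll": 0, "fingers": 1}, {"xyz": [0, 0, 0], "roll": 0, "fingers": 1}]}}

```text
time_s: 3.47
position: [555.9, -229.8, 46.4]
ee_rot: [-3.141, 0.001, 3.087]
contact_force: [0.1, 0.2, 0.9]
gripper_width: 85.5
grasp_force: 0.0
```

Call:
{"method": "play_rows", "body": {"commands": [{"xyz": [0, 0, 0], "roll": 0, "fingers": -1}, {"xyz": [0, 0, 0], "roll": 0, "fingers": -1}, {"xyz": [0, 0, 0], "roll": 0, "fingers": -1}, {"xyz": [0, 0, 0], "roll": 0, "fingers": -1}, {"xyz": [0, 0, 0], "roll": 0, "fingers": -1}, {"xyz": [0, 0, 0], "roll": 0, "fingers": -1}, {"xyz": [0, 0, 0], "roll": 0, "fingers": -1}, {"xyz": [0, 0, 0], "roll": 0, "fingers": -1}, {"xyz": [0, 0, 0], "roll": 0, "fingers": -1}, {"xyz": [0, 0, 0], "roll": 0, "fingers": -1}], "newtons": 40}}

```text
time_s: 4.3
position: [555.6, -232.5, 47.0]
ee_rot: [-3.138, 0.001, 3.087]
contact_force: [-1.9, -16.6, 5.2]
gripper_width: 26.6
grasp_force: 39.3
```

Call:
{"method": "play_rows", "body": {"commands": [{"xyz": [0, -0.1, 0], "roll": 0, "fingers": -1}, {"xyz": [0, 0, 0], "roll": 0, "fingers": -1}, {"xyz": [0, 0, 0], "roll": 0, "fingers": -1}]}}

```text
time_s: 4.55
position: [555.6, -232.8, 47.0]
ee_rot: [-3.141, 0.002, 3.087]
contact_force: [-2.1, -0.2, 10.3]
gripper_width: 25.9
grasp_force: 39.5
```

Call:
{"method": "play_rows", "body": {"commands": [{"xyz": [0.25, 0, 0], "roll": 0, "fingers": -1}, {"xyz": [0.5, 0, 0], "roll": 0, "fingers": -1}, {"xyz": [0.5, 0, 0], "roll": 0, "fingers": -1}, {"xyz": [0.5, 0, 0], "roll": 0, "fingers": -1}, {"xyz": [0.5, 0, 0], "roll": 0, "fingers": -1}, {"xyz": [0.5, 0, 0], "roll": 0, "fingers": -1}, {"xyz": [0.5, 0, 0], "roll": 0, "fingers": -1}, {"xyz": [0, 0, 0], "roll": 0, "fingers": -1}, {"xyz": [0, 0, 0], "roll": 0, "fingers": -1}]}}

```text
time_s: 5.3
position: [457.6, -226.6, 46.9]
ee_rot: [3.141, 0.002, 3.087]
contact_force: [-3.8, 6.3, 14.7]
gripper_width: 25.9
grasp_force: 40.7
```

Call:
{"method": "play_rows", "body": {"commands": [{"xyz": [0.4, 0.02, 0], "roll": 0.05, "fingers": -1}, {"xyz": [0.4, 0.01, 0], "roll": 0, "fingers": -1}, {"xyz": [0.2, 0.01, 0], "roll": 0, "fingers": -1}, {"xyz": [0.15, 0, 0], "roll": 0, "fingers": -1}, {"xyz": [0, 0, 0], "roll": 0, "fingers": -1}, {"xyz": [0, 0, 0], "roll": 0, "fingers": -1}, {"xyz": [0, 0, 0], "roll": 0, "fingers": -1}]}}

```text
time_s: 5.88
position: [433.5, -225.0, 48.0]
ee_rot: [-3.139, 0.018, 3.085]
contact_force: [22.1, -7.4, -12.4]
gripper_width: 26.0
grasp_force: 40.4
```

Call:
{"method": "play_rows", "body": {"commands": [{"xyz": [-0.2, 0, 0], "roll": 0, "fingers": 1}, {"xyz": [0, 0, 0], "roll": 0, "fingers": 1}, {"xyz": [0, 0, 0], "roll": 0, "fingers": 1}, {"xyz": [0, 0, 0], "roll": 0, "fingers": 1}, {"xyz": [0, 0, -0.8], "roll": 0, "fingers": 1}, {"xyz": [0, 0, -0.8], "roll": 0, "fingers": 1}, {"xyz": [0, 0, -0.9], "roll": 0, "fingers": 1}, {"xyz": [0, 0, -0.9], "roll": 0, "fingers": 1}, {"xyz": [0, 0, -0.9], "roll": 0, "fingers": 1}, {"xyz": [0, 0, -0.9], "roll": 0, "fingers": 1}]}}

```text
time_s: 6.72
position: [428.1, -224.0, 202.4]
ee_rot: [3.141, -0.001, 3.081]
contact_force: [0.0, 0.3, 0.3]
gripper_width: 85.5
grasp_force: 0.0
```

Call:
{"method": "play_rows", "body": {"commands": [{"xyz": [0.3, -0.9, 0], "roll": 0, "fingers": 1}, {"xyz": [0.3, -0.9, 0], "roll": 0, "fingers": 1}, {"xyz": [0.3, -0.9, 0], "roll": 0, "fingers": 1}, {"xyz": [0.3, -0.9, 0], "roll": 0, "fingers": 1}, {"xyz": [0.3, -0.9, 0], "roll": 0, "fingers": 1}, {"xyz": [0.3, -0.9, 0], "roll": 0, "fingers": 1}, {"xyz": [0.3, -0.9, 0], "roll": 0, "fingers": 1}, {"xyz": [0.3, -0.9, 0], "roll": 0, "fingers": 1}, {"xyz": [0, 0, 0], "roll": 0, "fingers": 1}, {"xyz": [0, 0, 0], "roll": 0, "fingers": 1}]}}

```text
time_s: 7.55
position: [342.9, -435.9, 200.5]
ee_rot: [3.141, -0.002, 3.079]
contact_force: [-0.4, 0.4, -0.2]
gripper_width: 85.5
grasp_force: 0.0
```

```bash
python3 - <<'E'
from h import *
st()
crop('top','top3',340,130,490,260,5)
E
```

```text
t 7.55 p [ 342.9 -435.9  200.5] r [ 3.141e+00 -2.000e-03  3.079e+00] F [-0.4  0.4 -0.2] w 85.5 g 0.0 j [-0.55  0.19 -0.3  -0.   -1.09 -1.08]
```

View pics/top3.png

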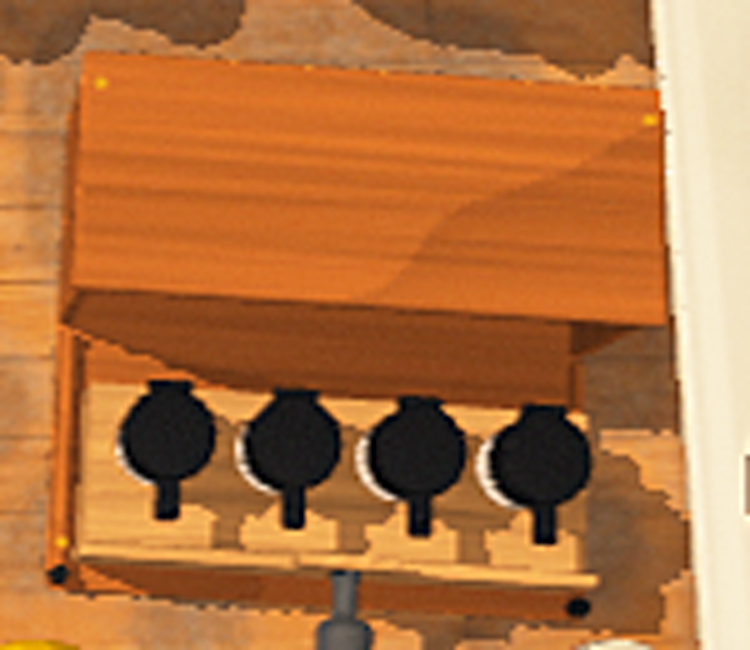

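Rack is out; four shut black caps with tabs in crop at about (167,500), (293,507), (420,517), (545,525), knob at (343,632).

```bash
sed -i 's/^U0=.*/U0=np.array([590.5,-234.8,0.]);UY=-0.063/' h.py; python3 - <<'E'
from h import *
f=lambda a,z:plane('top',(340+a[0]/5-.4,130+a[1]/5-.4),z)
T=[(167,499),(293,508),(420,516),(545,523)];C=[(169,436),(294,443),(418,450),(543,459)]
for i in range(4):
    print(i,'tab',f(T[i],88).round(1),inunit(f(T[i],88)).round(1),'cap',f(C[i],88).round(1),inunit(f(C[i],88)).round(1))
a,b=f(C[0],88),f(C[3],88);print(np.arctan2(*(a-b)[1::-1])-np.pi/2,np.linalg.norm(a-b))
print('knob',f((344,630),66),inunit(f((344,630),66)),'front edge',[inunit(f(a,57)).round(1) for a in((85,557),(590,585))])
for n in('top','scene'):
    for s in stones(n):print(n,*s)
E
```

```text
0 tab [ 498.1 -134.3   88. ] [-98.5  94.5  88. ] cap [ 529.1 -136.1   88. ] [-67.5  94.6  88. ]
1 tab [ 493.8 -195.8   88. ] [-98.9  32.8  88. ] cap [ 525.7 -197.6   88. ] [-67.   33.1  88. ]
2 tab [ 490. -258.   88.] [-98.9 -29.5  88. ] cap [ 522.4 -258.7   88. ] [-66.5 -28.1  88. ]
3 tab [ 486.6 -319.3   88. ] [-98.4 -90.9  88. ] cap [ 518.1 -320.3   88. ] [-66.9 -89.9  88. ]
-0.05978863348134511 184.4988794564053
knob [ 435.72197993 -224.0437666    66.        ] [-155.1481592     0.99032847   66.        ] front edge [array([-126.6,  129.5,   57. ]), array([-124.5, -125.1,   57. ])]
top [235.3 245. ] 61 [465.1 212.   15. ]
top [261.3 256.4] 57 [435.9 144.2  15. ]
top [290.9 262. ] 55 [421.5  68.   15. ]
scene [238.9 243. ] 21 [600.3 215.8  15. ]
scene [246.1 245.2] 13 [582.  203.9  15. ]
scene [324.4 261.2] 63 [418.7  65.8  15. ]
scene [295.5 271.2] 68 [433.1 143.1  15. ]
scene [266.1 275.7] 69 [462.6 209.8  15. ]
```

```bash
python3 - <<'E'
from h import *
crop('top','top4',390,235,440,275,12)
E
```

```text
(no output)
```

View pics/top4.png

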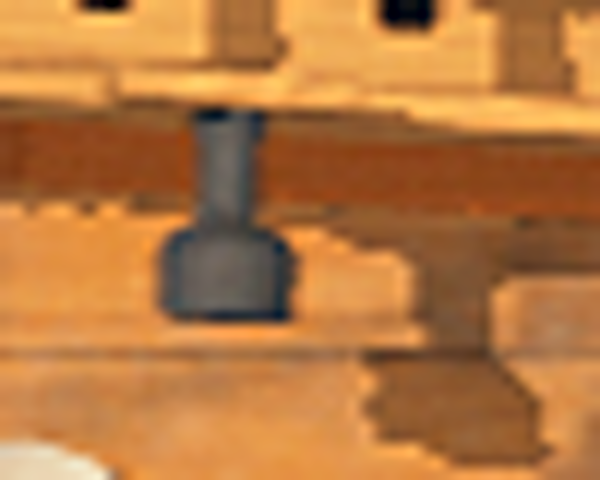

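```bash
python3 - <<'E'
from h import *
print(go((432.5,-225.3,48)))
E
```

```text
[-2.51  7.14  5.11]
```

Call:
{"method": "play_rows", "body": {"commands": [{"xyz": [-0.3, 0.89, 0], "roll": 0, "fingers": 1}, {"xyz": [-0.3, 0.89, 0], "roll": 0, "fingers": 1}, {"xyz": [-0.3, 0.89, 0], "roll": 0, "fingers": 1}, {"xyz": [-0.3, 0.89, 0], "roll": 0, "fingers": 1}, {"xyz": [-0.3, 0.89, 0], "roll": 0, "fingers": 1}, {"xyz": [-0.3, 0.89, 0], "roll": 0, "fingers": 1}, {"xyz": [-0.3, 0.89, 0], "roll": 0, "fingers": 1}, {"xyz": [-0.41, 0.91, 0], "roll": 0, "fingers": 1}, {"xyz": [0, 0, 0], "roll": 0, "fingers": 1}, {"xyz": [0, 0, 0], "roll": 0, "fingers": 1}]}}

```text
time_s: 8.58
position: [433.3, -224.1, 201.7]
ee_rot: [3.142, 0.001, 3.086]
contact_force: [0.4, 0.4, -0.4]
gripper_width: 85.3
grasp_force: 0.0
```

Call:
{"method": "play_rows", "body": {"commands": [{"xyz": [0, 0, 0.8], "roll": 0, "fingers": 1}, {"xyz": [0, 0, 0.8], "roll": 0, "fingers": 1}, {"xyz": [0, 0, 0.8], "roll": 0, "fingers": 1}, {"xyz": [0, 0, 0.8], "roll": 0, "fingers": 1}, {"xyz": [0, 0, 0.8], "roll": 0, "fingers": 1}, {"xyz": [0, 0, 0.8], "roll": 0, "fingers": 1}, {"xyz": [0, 0, 0.3], "roll": 0, "fingers": 1}, {"xyz": [0, 0, 0], "roll": 0, "fingers": 1}, {"xyz": [0, 0, 0], "roll": 0, "fingers": -1}, {"xyz": [0, 0, 0], "roll": 0, "fingers": -1}], "newtons": 80}}

```text
time_s: 9.42
position: [433.4, -226.4, 49.6]
ee_rot: [-3.141, 0.002, 3.082]
contact_force: [0.0, 0.4, -0.0]
gripper_width: 64.2
grasp_force: 0.0
```

Call:
{"method": "play_rows", "body": {"commands": [{"xyz": [0, 0, 0], "roll": 0, "fingers": -1}, {"xyz": [0, 0, 0], "roll": 0, "fingers": -1}, {"xyz": [0, 0, 0], "roll": 0, "fingers": -1}, {"xyz": [0, 0, 0], "roll": 0, "fingers": -1}, {"xyz": [0, 0, 0], "roll": 0, "fingers": -1}, {"xyz": [0, 0, 0], "roll": 0, "fingers": -1}, {"xyz": [0, 0, 0], "roll": 0, "fingers": -1}, {"xyz": [0, 0, 0], "roll": 0, "fingers": -1}, {"xyz": [0, 0, 0], "roll": 0, "fingers": -1}]}}

```text
time_s: 10.17
position: [433.6, -225.1, 49.7]
ee_rot: [3.141, 0.003, 3.082]
contact_force: [-1.6, 10.9, 11.4]
gripper_width: 25.3
grasp_force: 77.9
```

Call:
{"method": "play_rows", "body": {"commands": [{"xyz": [0.2, 0, 0], "roll": 0, "fingers": -1}, {"xyz": [0.2, 0, 0], "roll": 0, "fingers": -1}, {"xyz": [0, 0, 0], "roll": 0, "fingers": -1}, {"xyz": [0, 0, 0], "roll": 0, "fingers": -1}, {"xyz": [0, 0, 0], "roll": 0, "fingers": -1}]}}

```text
time_s: 10.58
position: [433.3, -225.1, 50.2]
ee_rot: [-3.141, 0.022, 3.084]
contact_force: [32.4, 1.1, -31.8]
gripper_width: 25.3
grasp_force: 84.0
```

Call:
{"method": "play_rows", "body": {"commands": [{"xyz": [-0.35, 0, 0], "roll": 0, "fingers": 1}, {"xyz": [0, 0, 0], "roll": 0, "fingers": 1}, {"xyz": [0, 0, 0], "roll": 0, "fingers": 1}, {"xyz": [0, 0, 0], "roll": 0, "fingers": 1}, {"xyz": [0, 0, -0.8], "roll": 0.03, "fingers": 1}, {"xyz": [0, 0, -0.8], "roll": 0, "fingers": -0.3}, {"xyz": [0, 0, -0.9], "roll": 0, "fingers": -0.3}, {"xyz": [0, 0, -0.9], "roll": 0, "fingers": -0.3}, {"xyz": [0, 0, 0], "roll": 0, "fingers": -0.3}, {"xyz": [0, 0, 0], "roll": 0, "fingers": -0.3}]}}

```text
time_s: 11.42
position: [431.2, -226.2, 151.9]
ee_rot: [-3.142, 0.003, 3.078]
contact_force: [-1.6, 0.2, -0.3]
gripper_width: 29.9
grasp_force: 0.0
```

```bash
python3 - <<'E'
from h import *
st();print(go(unit(-105,94,74)),inunit(readout.sense()['position']))
E
```

```text
t 11.4167 p [ 431.2 -226.2  151.9] r [-3.142e+00  3.000e-03  3.078e+00] F [-1.6  0.2 -0.3] w 29.9 g 0.0 j [-0.08  0.12 -0.51 -0.   -0.94 -1.56]
[-1.81  3.18  2.6 ] [-159.56137166   -1.45086339  151.90861415]
```

Call:
{"method": "play_rows", "body": {"commands": [{"xyz": [-0.45, 0.8, 0], "roll": 0, "fingers": -0.3}, {"xyz": [-0.45, 0.8, 0], "roll": 0, "fingers": -0.3}, {"xyz": [-0.45, 0.8, 0], "roll": 0, "fingers": -0.3}, {"xyz": [-0.45, 0.78, 0], "roll": 0, "fingers": -0.3}, {"xyz": [0, 0, 0], "roll": 0, "fingers": -0.3}, {"xyz": [0, 0, 0], "roll": 0, "fingers": -0.3}, {"xyz": [0, 0, 0.6], "roll": 0, "fingers": -0.3}, {"xyz": [0, 0, 0.6], "roll": 0, "fingers": -0.3}, {"xyz": [0, 0, 0], "roll": 0, "fingers": -0.3}, {"xyz": [0, 0, 0], "roll": 0, "fingers": -0.3}]}}

```text
time_s: 12.25
position: [489.3, -134.9, 113.3]
ee_rot: [-3.141, -0.003, 3.078]
contact_force: [0.0, -0.6, 0.2]
gripper_width: 30.0
grasp_force: 0.0
```

```bash
python3 - <<'E'
from h import *
st();print(go(unit(-105,94,74)))
crop('scene','sc1',310,120,430,220,6)
E
```

```text
t 12.25 p [ 489.3 -134.9  113.3] r [-3.141e+00 -3.000e-03  3.078e+00] F [ 0.  -0.6  0.2] w 30.0 g 0.0 j [ 0.12  0.2  -0.51 -0.   -0.87 -1.75]
[-0.08  0.02  1.31]
```

View pics/sc1.png

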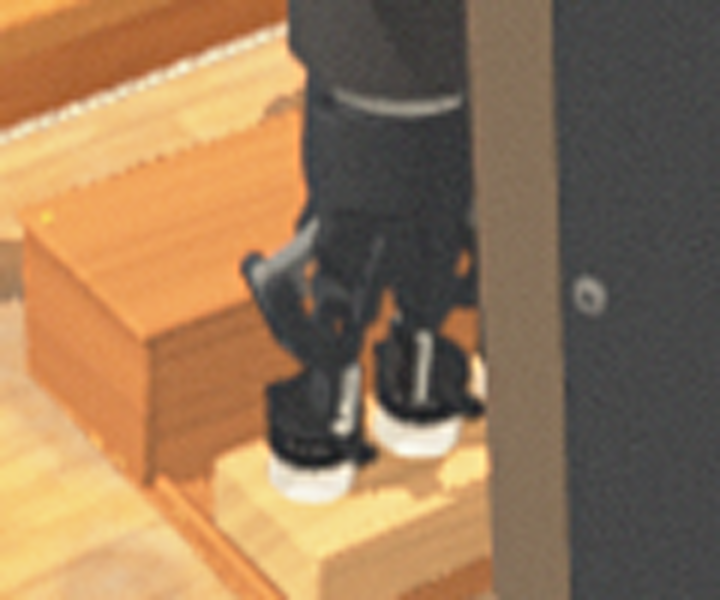

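The scene shows the fingers above tube 0, its tab at crop (365,452), well lined up. Descend and pinch.

Call:
{"method": "play_rows", "body": {"commands": [{"xyz": [-0.08, 0, 0.4], "roll": 0, "fingers": -0.3}, {"xyz": [0, 0, 0.5], "roll": 0, "fingers": -0.3}, {"xyz": [0, 0, 0.4], "roll": 0, "fingers": -0.3}, {"xyz": [0, 0, 0], "roll": 0, "fingers": -0.3}, {"xyz": [0, 0, 0], "roll": 0, "fingers": -1}, {"xyz": [0, 0, 0], "roll": 0, "fingers": -1}, {"xyz": [0, 0, 0], "roll": 0, "fingers": -1}, {"xyz": [0, 0, 0], "roll": 0, "fingers": -1}, {"xyz": [0, 0, 0], "roll": 0, "fingers": -1}], "newtons": 20}}

```text
time_s: 13.05
position: [493.7, -135.2, 76.6]
ee_rot: [-3.141, 0.001, 3.078]
contact_force: [0.1, -5.7, -0.6]
gripper_width: 11.1
grasp_force: 24.6
```

Call:
{"method": "play_rows", "body": {"commands": [{"xyz": [-0.03, 0, -0.26], "roll": 0, "fingers": -1}, {"xyz": [-0.04, 0, -0.25], "roll": 0, "fingers": -1}, {"xyz": [-0.09, 0, -0.24], "roll": 0, "fingers": -1}, {"xyz": [-0.11, 0, -0.23], "roll": 0, "fingers": -1}, {"xyz": [-0.15, 0, -0.21], "roll": 0, "fingers": -1}, {"xyz": [-0.16, 0, -0.2], "roll": 0, "fingers": -1}, {"xyz": [0, 0, 0], "roll": 0, "fingers": -1}, {"xyz": [0, 0, 0], "roll": 0, "fingers": -1}]}}

```text
time_s: 13.72
position: [510.9, -136.3, 118.4]
ee_rot: [-3.141, 0.001, 3.078]
contact_force: [-1.8, -4.8, 0.7]
gripper_width: 11.0
grasp_force: 22.7
```

Forces are low and the tab is still held; continue the arc.

Call:
{"method": "play_rows", "body": {"commands": [{"xyz": [-0.2, 0, -0.16], "roll": 0, "fingers": -1}, {"xyz": [-0.21, 0, -0.15], "roll": 0, "fingers": -1}, {"xyz": [-0.23, 0, -0.11], "roll": 0, "fingers": -1}, {"xyz": [-0.24, 0, -0.09], "roll": 0, "fingers": -1}, {"xyz": [-0.25, 0, -0.05], "roll": 0, "fingers": -1}, {"xyz": [-0.26, 0, -0.02], "roll": 0, "fingers": -1}, {"xyz": [-0.1, 0, 0], "roll": 0, "fingers": -1}, {"xyz": [0, 0, 0], "roll": 0, "fingers": -1}]}}

```text
time_s: 14.38
position: [555.8, -139.1, 135.5]
ee_rot: [-3.14, 0.001, 3.079]
contact_force: [-2.3, -5.2, 4.5]
gripper_width: 10.9
grasp_force: 22.4
```

```bash
python3 - <<'E'
from h import *
st()
crop('scene','sc2',310,120,430,220,6)
E
```

```text
t 14.3833 p [ 555.8 -139.1  135.5] r [-3.140e+00  1.000e-03  3.079e+00] F [-2.3 -5.2  4.5] w 10.9 g 22.4 j [ 0.1   0.27 -0.35  0.   -0.95 -1.73]
```

View pics/sc2.png

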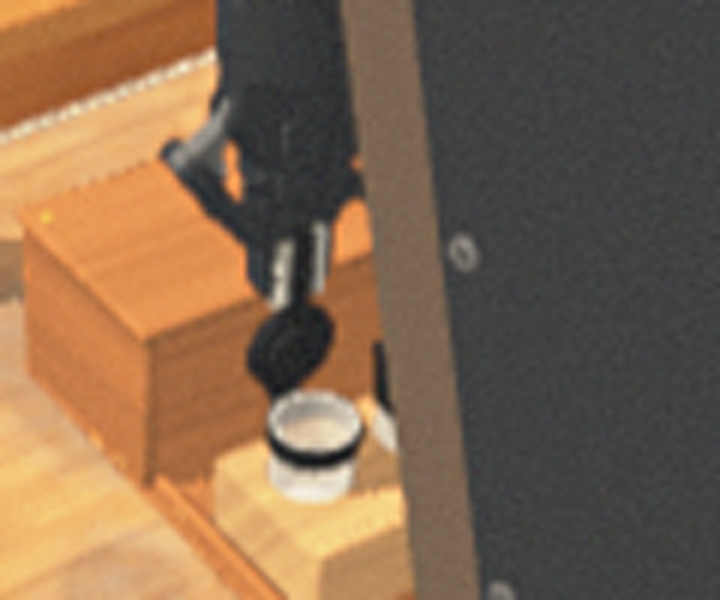

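Cap 0 stands upright, tube mouth visible at crop (315,420). Lean it back a little further, let go, and move to the stones.

Call:
{"method": "play_rows", "body": {"commands": [{"xyz": [-0.2, 0, 0], "roll": 0, "fingers": -1}, {"xyz": [-0.2, 0, 0.05], "roll": 0, "fingers": -1}, {"xyz": [-0.1, 0, 0.03], "roll": 0, "fingers": -1}, {"xyz": [0, 0, 0], "roll": 0, "fingers": -0.3}, {"xyz": [0, 0, 0], "roll": 0, "fingers": -0.3}, {"xyz": [0, 0, 0], "roll": 0, "fingers": -0.3}, {"xyz": [0, 0, -0.8], "roll": 0, "fingers": -0.3}, {"xyz": [0, 0, -0.8], "roll": 0, "fingers": -0.3}, {"xyz": [0, 0, -0.4], "roll": 0, "fingers": -0.2}, {"xyz": [0, 0, 0], "roll": 0, "fingers": -0.2}]}}

```text
time_s: 15.27
position: [572.0, -139.0, 195.5]
ee_rot: [3.141, 0.006, 3.079]
contact_force: [-0.5, -0.5, 0.7]
gripper_width: 34.2
grasp_force: 0.0
```

```bash
python3 - <<'E'
from h import *
st();
for n in('top','scene'):
    for s in stones(n):print(n,*s)
print(go((419.8,67,120)))
E
```

```text
t 15.2667 p [ 572.  -139.   195.5] r [3.141 0.006 3.079] F [-0.5 -0.5  0.7] w 34.2 g 0.0 j [ 0.09  0.24 -0.24  0.   -1.08 -1.73]
scene [240.5 242.8] 39 [598.2 212.1  15. ]
scene [248.1 244.7] 13 [580.7 198.7  15. ]
scene [324.5 261.3] 65 [418.3  65.8  15. ]
scene [295.7 271.2] 65 [433.  142.6  15. ]
scene [266.1 275.8] 66 [462.3 210.   15. ]
[5.44 6.53 2.41]
```

Call:
{"method": "play_rows", "body": {"commands": [{"xyz": [0.68, 0.82, 0], "roll": 0, "fingers": 0.06}, {"xyz": [0.68, 0.82, 0], "roll": 0, "fingers": 0.06}, {"xyz": [0.68, 0.82, 0], "roll": 0, "fingers": 0.06}, {"xyz": [0.68, 0.82, 0], "roll": 0, "fingers": 0.06}, {"xyz": [0.68, 0.82, 0], "roll": 0, "fingers": 0.06}, {"xyz": [0.68, 0.82, 0], "roll": 0, "fingers": 0.06}, {"xyz": [0.68, 0.82, 0.7], "roll": 0, "fingers": 0.06}, {"xyz": [0.68, 0.79, 0.7], "roll": 0, "fingers": 0.06}, {"xyz": [0, 0, 0.9], "roll": 0, "fingers": 0.06}, {"xyz": [0, 0, 0.9], "roll": 0, "fingers": 0.06}]}}

```text
time_s: 16.2
position: [418.6, 68.0, 95.1]
ee_rot: [3.14, 0.001, 3.082]
contact_force: [0.7, -0.5, -0.4]
gripper_width: 45.6
grasp_force: 0.0
```

Call:
{"method": "play_rows", "body": {"commands": [{"xyz": [0, 0, 0.4], "roll": 0, "fingers": 0.06}, {"xyz": [0, 0, 0], "roll": 0, "fingers": 0.06}, {"xyz": [0, 0, 0], "roll": 0, "fingers": 0.06}, {"xyz": [0, 0, 0], "roll": 0, "fingers": 0.06}]}}

```text
time_s: 16.53
position: [420.1, 66.7, 84.4]
ee_rot: [3.142, 0.0, 3.078]
contact_force: [-0.0, 1.1, 0.6]
gripper_width: 45.2
grasp_force: 0.0
```

```bash
python3 - <<'E'
from h import *
st();
for n in('top','scene'):
    for s in stones(n):print(n,*s)
print(go((419.8,67,9)))
crop('scene','sc3',270,200,390,290,6)
E
```

```text
t 16.5333 p [420.1  66.7  84.4] r [3.142 0.    3.078] F [-0.   1.1  0.6] w 45.2 g 0.0 j [ 0.63  0.11 -0.72  0.   -0.75 -2.26]
scene [244.8 242.7] 59 [592.2 202.4  15. ]
scene [324.4 261.1] 66 [418.9  65.8  15. ]
scene [295.6 271.1] 70 [433.4 142.7  15. ]
scene [266.  275.6] 73 [463.1 209.6  15. ]
[0.03 0.   2.53]
```

View pics/sc3.png

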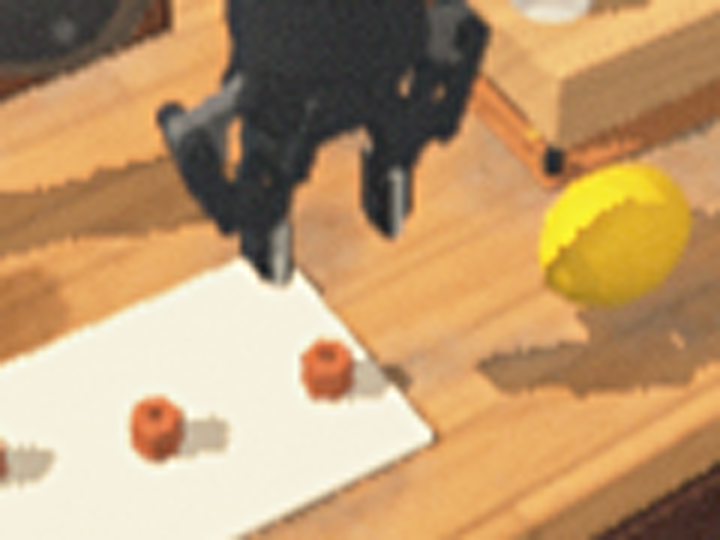

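The fingers straddle stone at crop (327,368), with the lemon well clear. Descend and grip.

Call:
{"method": "play_rows", "body": {"commands": [{"xyz": [0, 0, 0.7], "roll": 0, "fingers": 0.06}, {"xyz": [0, 0, 0.7], "roll": 0, "fingers": 0.06}, {"xyz": [0, 0, 0.7], "roll": 0, "fingers": 0.06}, {"xyz": [0, 0, 0.4], "roll": 0, "fingers": 0.06}, {"xyz": [0, 0, 0], "roll": 0, "fingers": 0.06}, {"xyz": [0, 0, 0], "roll": 0, "fingers": -1}, {"xyz": [0, 0, 0], "roll": 0, "fingers": -1}, {"xyz": [0, 0, 0], "roll": 0, "fingers": -1}, {"xyz": [0, 0, 0], "roll": 0, "fingers": -1}, {"xyz": [0, 0, 0], "roll": 0, "fingers": -1}], "newtons": 40}}

```text
time_s: 17.52
position: [420.6, 67.0, 10.1]
ee_rot: [3.14, 0.002, 3.079]
contact_force: [-1.0, -0.6, 8.8]
gripper_width: 19.6
grasp_force: 39.8
```

Call:
{"method": "play_rows", "body": {"commands": [{"xyz": [0, 0, 0], "roll": 0, "fingers": -1}, {"xyz": [0, 0, 0], "roll": 0, "fingers": -1}, {"xyz": [0, 0, -0.5], "roll": 0, "fingers": -1}, {"xyz": [0, 0, -0.8], "roll": 0, "fingers": -1}, {"xyz": [0, 0, -0.9], "roll": 0, "fingers": -1}, {"xyz": [0, 0, -0.9], "roll": 0, "fingers": -1}, {"xyz": [0, 0, -0.9], "roll": 0, "fingers": -1}, {"xyz": [0, 0, -0.9], "roll": 0, "fingers": -1}, {"xyz": [0, 0, 0], "roll": 0, "fingers": -1}, {"xyz": [0, 0, 0], "roll": 0, "fingers": -1}]}}

```text
time_s: 18.35
position: [420.7, 67.3, 158.0]
ee_rot: [3.138, 0.004, 3.078]
contact_force: [-0.2, -0.9, -1.3]
gripper_width: 19.0
grasp_force: 39.3
```

```bash
python3 - <<'E'
from h import *
st();P=unit(-68,94,93)
print(P,go(P))
E
```

```text
t 18.35 p [420.7  67.3 158. ] r [3.138 0.004 3.078] F [-0.2 -0.9 -1.3] w 19.0 g 39.3 j [ 0.63  0.   -0.62 -0.   -0.95 -2.26]
[ 528.55298475 -136.70531461   93.        ] [-4.01 -6.57  2.16]
```

Call:
{"method": "play_rows", "body": {"commands": [{"xyz": [-0.5, -0.82, 0], "roll": 0, "fingers": -1}, {"xyz": [-0.5, -0.82, 0], "roll": 0, "fingers": -1}, {"xyz": [-0.5, -0.82, 0], "roll": 0, "fingers": -1}, {"xyz": [-0.5, -0.82, 0], "roll": 0, "fingers": -1}, {"xyz": [-0.5, -0.82, 0], "roll": 0, "fingers": -1}, {"xyz": [-0.5, -0.82, 0], "roll": 0, "fingers": -1}, {"xyz": [-0.5, -0.82, 0], "roll": 0, "fingers": -1}, {"xyz": [-0.5, -0.83, 0], "roll": 0, "fingers": -1}, {"xyz": [0, 0, 0], "roll": 0, "fingers": -1}, {"xyz": [0, 0, 0], "roll": 0, "fingers": -1}]}}

```text
time_s: 19.18
position: [526.5, -138.9, 154.3]
ee_rot: [-3.141, -0.003, 3.076]
contact_force: [-0.5, -0.2, -1.0]
gripper_width: 19.0
grasp_force: 39.3
```

Call:
{"method": "play_rows", "body": {"commands": [{"xyz": [0, 0, 0.6], "roll": 0, "fingers": -1}, {"xyz": [0, 0, 0.6], "roll": 0, "fingers": -1}, {"xyz": [0, 0, 0.6], "roll": 0, "fingers": -1}, {"xyz": [0, 0, 0.3], "roll": 0, "fingers": -1}, {"xyz": [0, 0, 0], "roll": 0, "fingers": -1}, {"xyz": [0, 0, 0], "roll": 0, "fingers": -1}]}}

```text
time_s: 19.68
position: [526.8, -137.3, 92.9]
ee_rot: [-3.141, -0.001, 3.079]
contact_force: [0.4, -0.2, 0.2]
gripper_width: 19.3
grasp_force: 39.3
```

```bash
python3 - <<'E'
from h import *
st();print(go(unit(-68,94,93)))
crop('scene','sc4',310,120,430,220,6)
E
```

```text
t 19.6833 p [ 526.8 -137.3   92.9] r [-3.141e+00 -1.000e-03  3.079e+00] F [ 0.4 -0.2  0.2] w 19.3 g 39.3 j [ 0.11  0.28 -0.46  0.   -0.84 -1.74]
[-0.06  0.02 -0.  ]
```

View pics/sc4.png

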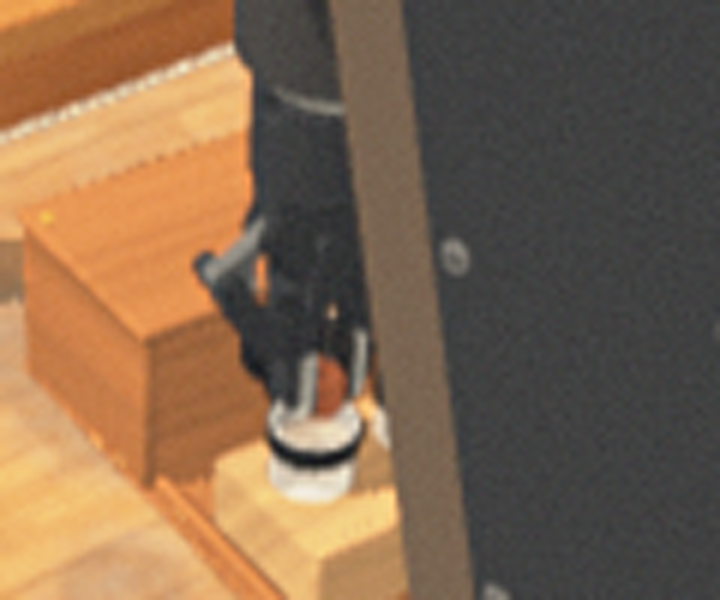

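Stone is held directly above the open mouth (crop (325,385) over (315,425)). Release.

Call:
{"method": "play_rows", "body": {"commands": [{"xyz": [-0.03, 0, 0.2], "roll": 0, "fingers": -1}, {"xyz": [0, 0, 0], "roll": 0, "fingers": -1}, {"xyz": [0, 0, 0], "roll": 0, "fingers": -0.2}, {"xyz": [0, 0, 0], "roll": 0, "fingers": -0.2}, {"xyz": [0, 0, 0], "roll": 0, "fingers": -0.2}, {"xyz": [0, 0, 0], "roll": 0, "fingers": -0.2}, {"xyz": [0, 0, -0.8], "roll": 0, "fingers": -0.2}, {"xyz": [0, 0, -0.8], "roll": 0, "fingers": -0.2}, {"xyz": [0, 0, -0.9], "roll": 0, "fingers": -1}, {"xyz": [0, 0, 0], "roll": 0, "fingers": -1}]}}

```text
time_s: 20.57
position: [531.0, -138.1, 167.4]
ee_rot: [-3.141, 0.008, 3.079]
contact_force: [1.1, 0.4, 0.1]
gripper_width: 10.7
grasp_force: 0.0
```

```bash
python3 - <<'E'
from h import *
st();print(go(unit(0,94,165)))
crop('scene','sc5',310,120,430,220,6)
for s in stones('scene'):print(*s)
E
```

```text
t 20.5667 p [ 531.  -138.1  167.4] r [-3.141  0.008  3.079] F [1.1 0.4 0.1] w 10.7 g 0.0 j [ 0.1   0.2  -0.37  0.   -1.   -1.74]
[-2.18  0.04  0.1 ]
[240.8 242.8] 39 [597.8 211.5  15. ]
[250.4 243.4] 16 [581.3 191.3  15. ]
[312.7 263.5] 58 [429.5  94.4  15. ]
[266.1 275.9] 62 [462.  210.1  15. ]
```

View pics/sc5.png

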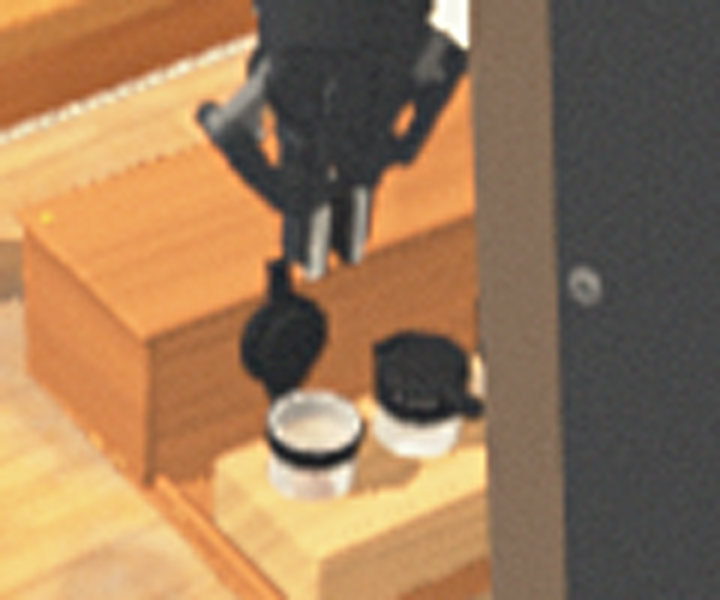

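Cap 0 is open with no stone lying on the block. Also one stone was knocked to about (429,94), to be re-measured. Now close cap 0 from behind.

Call:
{"method": "play_rows", "body": {"commands": [{"xyz": [-0.73, 0.01, 0], "roll": 0, "fingers": -1}, {"xyz": [-0.73, 0.01, 0], "roll": 0, "fingers": -1}, {"xyz": [-0.72, 0.01, 0], "roll": 0, "fingers": -1}, {"xyz": [0, 0, 0], "roll": 0, "fingers": -1}, {"xyz": [0, 0, 0.6], "roll": 0, "fingers": -1}, {"xyz": [0, 0, 0.7], "roll": 0, "fingers": -1}, {"xyz": [0, 0, 0], "roll": 0, "fingers": -1}, {"xyz": [0.4, 0, 0], "roll": 0, "fingers": -1}, {"xyz": [0.4, 0, 0], "roll": 0, "fingers": -1}, {"xyz": [0.4, 0, 0], "roll": 0, "fingers": -1}]}}

```text
time_s: 21.5
position: [557.0, -138.8, 123.0]
ee_rot: [-3.141, -0.0, 3.079]
contact_force: [1.3, 0.4, -1.0]
gripper_width: 0.1
grasp_force: 0.5
```

Call:
{"method": "play_rows", "body": {"commands": [{"xyz": [0.4, 0, 0], "roll": 0, "fingers": -1}, {"xyz": [0.4, 0, 0], "roll": 0, "fingers": -1}, {"xyz": [0.4, 0, 0], "roll": 0, "fingers": -1}, {"xyz": [0.4, 0, 0], "roll": 0, "fingers": -1}, {"xyz": [0, 0, 0.3], "roll": 0, "fingers": -1}, {"xyz": [0, 0, 0.3], "roll": 0, "fingers": -1}, {"xyz": [0, 0, 0.3], "roll": 0, "fingers": -1}, {"xyz": [0, 0, 0.3], "roll": 0, "fingers": -1}, {"xyz": [0, 0, 0], "roll": 0, "fingers": -1}, {"xyz": [0, 0, 0], "roll": 0, "fingers": -1}]}}

```text
time_s: 22.33
position: [513.0, -135.9, 88.4]
ee_rot: [-3.141, 0.005, 3.08]
contact_force: [1.3, 0.3, 15.6]
gripper_width: -0.3
grasp_force: 7.6
```

```bash
python3 - <<'E'
from h import *
st();print(inunit(readout.sense()['position']))
E
```

```text
t 22.3333 p [ 513.  -135.9   88.4] r [-3.141  0.005  3.08 ] F [ 1.3  0.3 15.6] w -0.3 g 7.6 j [ 0.11  0.26 -0.5   0.   -0.81 -1.75]
[-83.61934591  93.83016414  88.38869868]
```

Call:
{"method": "play_rows", "body": {"commands": [{"xyz": [0, 0, 0.1], "roll": 0, "fingers": -1}, {"xyz": [0, 0, 0], "roll": 0, "fingers": -1}, {"xyz": [0, 0, 0], "roll": 0, "fingers": -1}]}}

```text
time_s: 22.58
position: [514.8, -136.0, 87.7]
ee_rot: [-3.14, 0.009, 3.081]
contact_force: [-2.0, 1.0, 29.9]
gripper_width: 0.2
grasp_force: 15.4
```

Call:
{"method": "play_rows", "body": {"commands": [{"xyz": [0, 0, -0.8], "roll": 0, "fingers": -0.3}, {"xyz": [0, 0, -0.8], "roll": 0, "fingers": -0.3}, {"xyz": [0.2, -0.6, 0], "roll": 0, "fingers": -0.3}, {"xyz": [0.2, -0.7, 0], "roll": 0, "fingers": -0.3}, {"xyz": [0.2, -0.8, 0], "roll": 0, "fingers": -0.3}, {"xyz": [0, 0, 0], "roll": 0, "fingers": -0.3}, {"xyz": [0, 0, 0], "roll": 0, "fingers": -0.3}]}}

```text
time_s: 23.17
position: [487.2, -198.3, 130.8]
ee_rot: [3.142, -0.002, 3.076]
contact_force: [0.2, 0.4, -0.1]
gripper_width: 29.9
grasp_force: 0.0
```

```bash
python3 - <<'E'
from h import *
st();print(go(unit(-103,31,75)))
E
```

```text
t 23.1667 p [ 487.2 -198.3  130.8] r [ 3.142e+00 -2.000e-03  3.076e+00] F [ 0.2  0.4 -0.1] w 29.9 g 0.0 j [-0.01  0.21 -0.45 -0.   -0.91 -1.62]
[-0.08  0.04  1.86]
```

Call:
{"method": "play_rows", "body": {"commands": [{"xyz": [-0.08, 0.04, 0.5], "roll": 0, "fingers": -0.3}, {"xyz": [0, 0, 0.5], "roll": 0, "fingers": -0.3}, {"xyz": [0, 0, 0.5], "roll": 0, "fingers": -0.3}, {"xyz": [0, 0, 0.36], "roll": 0, "fingers": -0.3}, {"xyz": [0, 0, 0], "roll": 0, "fingers": -0.3}, {"xyz": [0, 0, 0], "roll": 0, "fingers": -1}, {"xyz": [0, 0, 0], "roll": 0, "fingers": -1}, {"xyz": [0, 0, 0], "roll": 0, "fingers": -1}, {"xyz": [0, 0, 0], "roll": 0, "fingers": -1}, {"xyz": [0, 0, 0], "roll": 0, "fingers": -1}], "newtons": 20}}

```text
time_s: 24.0
position: [490.2, -197.0, 77.0]
ee_rot: [-3.141, 0.0, 3.079]
contact_force: [-0.9, -5.8, -0.8]
gripper_width: 11.5
grasp_force: 23.7
```

Tab 1 pinched (11.5 mm). Same arc.

Call:
{"method": "play_rows", "body": {"commands": [{"xyz": [-0.03, 0, -0.26], "roll": 0, "fingers": -1}, {"xyz": [-0.04, 0, -0.25], "roll": 0, "fingers": -1}, {"xyz": [-0.09, 0, -0.24], "roll": 0, "fingers": -1}, {"xyz": [-0.11, 0, -0.23], "roll": 0, "fingers": -1}, {"xyz": [-0.15, 0, -0.21], "roll": 0, "fingers": -1}, {"xyz": [-0.16, 0, -0.2], "roll": 0, "fingers": -1}, {"xyz": [0, 0, 0], "roll": 0, "fingers": -1}]}}

```text
time_s: 24.58
position: [508.6, -198.3, 119.8]
ee_rot: [-3.14, 0.002, 3.079]
contact_force: [-1.1, -5.1, -0.4]
gripper_width: 11.1
grasp_force: 22.6
```

Call:
{"method": "play_rows", "body": {"commands": [{"xyz": [-0.2, 0, -0.16], "roll": 0, "fingers": -1}, {"xyz": [-0.21, 0, -0.15], "roll": 0, "fingers": -1}, {"xyz": [-0.23, 0, -0.11], "roll": 0, "fingers": -1}, {"xyz": [-0.24, 0, -0.09], "roll": 0, "fingers": -1}, {"xyz": [-0.25, 0, -0.05], "roll": 0, "fingers": -1}, {"xyz": [-0.26, 0, -0.02], "roll": 0, "fingers": -1}, {"xyz": [-0.25, 0, 0], "roll": 0, "fingers": -1}, {"xyz": [-0.25, 0, 0.04], "roll": 0, "fingers": -1}, {"xyz": [-0.1, 0, 0.03], "roll": 0, "fingers": -1}, {"xyz": [0, 0, 0], "roll": 0, "fingers": -1}]}}

```text
time_s: 25.42
position: [568.4, -202.0, 134.6]
ee_rot: [-3.14, 0.002, 3.079]
contact_force: [-1.6, -5.0, 5.0]
gripper_width: 11.6
grasp_force: 24.1
```

Call:
{"method": "play_rows", "body": {"commands": [{"xyz": [0, 0, 0], "roll": 0, "fingers": -0.3}, {"xyz": [0, 0, 0], "roll": 0, "fingers": -0.3}, {"xyz": [0, 0, 0], "roll": 0, "fingers": -0.3}, {"xyz": [0, 0, -0.8], "roll": 0, "fingers": -0.3}, {"xyz": [0, 0, -0.8], "roll": 0, "fingers": -0.3}, {"xyz": [0, 0, -0.4], "roll": 0, "fingers": -0.2}, {"xyz": [0, 0, 0], "roll": 0, "fingers": -0.2}, {"xyz": [0, 0, 0], "roll": 0, "fingers": -0.2}]}}

```text
time_s: 26.08
position: [567.2, -200.8, 193.8]
ee_rot: [3.141, 0.002, 3.079]
contact_force: [-0.6, 0.3, -1.5]
gripper_width: 34.2
grasp_force: 0.0
```

```bash
python3 - <<'E'
from h import *
st();
for n in('top','scene'):
    for s in stones(n):print(n,*s)
print(go((430.5,95.5,84)))
crop('scene','sc6',230,120,430,300,4)
E
```

```text
t 26.0833 p [ 567.2 -200.8  193.8] r [3.141e+00 2.000e-03 3.079e+00] F [-0.6  0.3 -1.5] w 34.2 g 0.0 j [-0.02  0.27 -0.21 -0.   -1.09 -1.62]
top [235.4 244.9] 58 [465.2 211.6  15. ]
top [282.5 258. ] 21 [431.5  89.7  15. ]
scene [246.8 242.6] 43 [589.4 197.8  15. ]
scene [312.7 263.2] 65 [430.3  93.9  15. ]
scene [266.  275.7] 69 [462.8 209.8  15. ]
[5.14 9.57 3.62]
```

View pics/sc6.png

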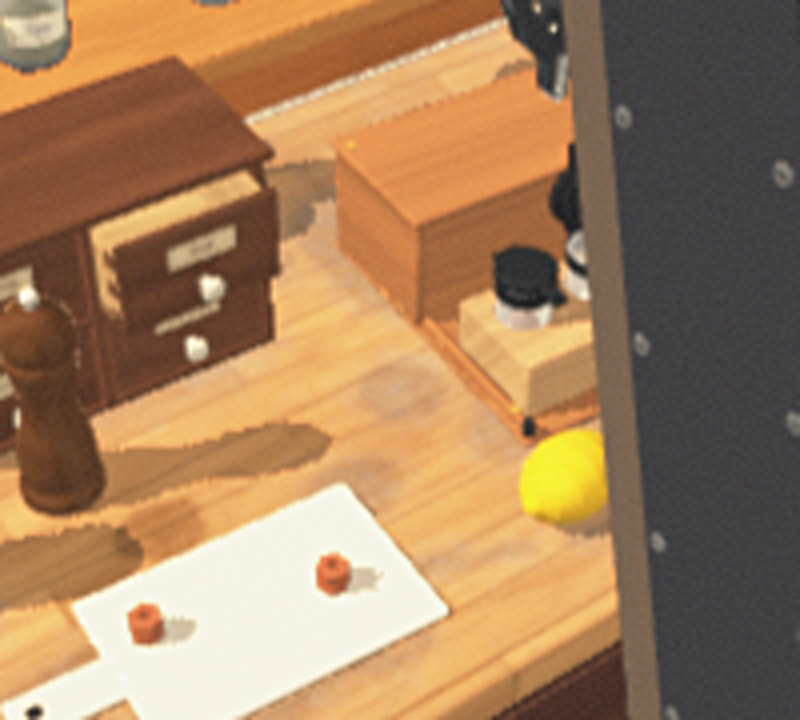

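Cap 0 is shut, cap 1 open, two stones left on the board at crop (333,574) and (146,624). Go to the nearer one.

Call:
{"method": "play_rows", "body": {"commands": [{"xyz": [0.43, 0.8, 0], "roll": 0, "fingers": 0.06}, {"xyz": [0.43, 0.8, 0], "roll": 0, "fingers": 0.06}, {"xyz": [0.43, 0.8, 0], "roll": 0, "fingers": 0.06}, {"xyz": [0.43, 0.8, 0], "roll": 0, "fingers": 0.06}, {"xyz": [0.43, 0.8, 0], "roll": 0, "fingers": 0.06}, {"xyz": [0.43, 0.8, 0], "roll": 0, "fingers": 0.06}, {"xyz": [0.43, 0.8, 0], "roll": 0, "fingers": 0.06}, {"xyz": [0.43, 0.8, 0], "roll": 0, "fingers": 0.06}, {"xyz": [0.43, 0.8, 0], "roll": 0, "fingers": 0.06}, {"xyz": [0.43, 0.8, 0], "roll": 0, "fingers": 0.06}]}}

```text
time_s: 27.07
position: [452.2, 47.3, 192.4]
ee_rot: [-3.141, -0.001, 3.078]
contact_force: [0.8, 1.1, 0.9]
gripper_width: 45.4
grasp_force: 0.0
```

Call:
{"method": "play_rows", "body": {"commands": [{"xyz": [0.43, 0.8, 0], "roll": 0, "fingers": 0.06}, {"xyz": [0.4, 0.77, 0], "roll": 0, "fingers": 0.06}, {"xyz": [0, 0, 0.9], "roll": 0, "fingers": 0.06}, {"xyz": [0, 0, 0.9], "roll": 0, "fingers": 0.06}, {"xyz": [0, 0, 0.9], "roll": 0, "fingers": 0.06}, {"xyz": [0, 0, 0.9], "roll": 0, "fingers": 0.06}, {"xyz": [0, 0, 0], "roll": 0, "fingers": 0.06}, {"xyz": [0, 0, 0], "roll": 0, "fingers": 0.06}, {"xyz": [0, 0, 0], "roll": 0, "fingers": 0.06}]}}

```text
time_s: 27.82
position: [432.1, 95.2, 86.0]
ee_rot: [-3.141, 0.0, 3.079]
contact_force: [-0.3, 0.7, 0.7]
gripper_width: 45.3
grasp_force: 0.0
```

```bash
python3 - <<'E'
from h import *
st();
for s in stones('scene'):print(*s)
print(go((431,95.2,9)))
E
```

```text
t 27.8167 p [432.1  95.2  86. ] r [-3.141  0.     3.079] F [-0.3  0.7  0.7] w 45.3 g 0.0 j [ 0.67  0.13 -0.68  0.   -0.76 -2.3 ]
[238.5 243. ] 22 [600.8 216.6  15. ]
[245.  242.1] 25 [593.6 201.   15. ]
[312.6 263.2] 67 [430.4  94.1  15. ]
[266.  275.6] 73 [463.1 209.6  15. ]
[ 0.05 -0.01  2.58]
```

Call:
{"method": "play_rows", "body": {"commands": [{"xyz": [0.03, 0, 0.7], "roll": 0, "fingers": 0.06}, {"xyz": [0, 0, 0.7], "roll": 0, "fingers": 0.06}, {"xyz": [0, 0, 0.7], "roll": 0, "fingers": 0.06}, {"xyz": [0, 0, 0.46], "roll": 0, "fingers": 0.06}, {"xyz": [0, 0, 0], "roll": 0, "fingers": 0.06}, {"xyz": [0, 0, 0], "roll": 0, "fingers": -1}, {"xyz": [0, 0, 0], "roll": 0, "fingers": -1}, {"xyz": [0, 0, 0], "roll": 0, "fingers": -1}, {"xyz": [0, 0, 0], "roll": 0, "fingers": -1}, {"xyz": [0, 0, 0], "roll": 0, "fingers": -1}], "newtons": 40}}

```text
time_s: 28.7
position: [431.8, 95.8, 10.0]
ee_rot: [3.14, 0.003, 3.079]
contact_force: [-0.6, -0.4, 8.1]
gripper_width: 19.7
grasp_force: 39.3
```

Call:
{"method": "play_rows", "body": {"commands": [{"xyz": [0, 0, 0], "roll": 0, "fingers": -1}, {"xyz": [0, 0, 0], "roll": 0, "fingers": -1}, {"xyz": [0, 0, -0.5], "roll": 0, "fingers": -1}, {"xyz": [0, 0, -0.8], "roll": 0, "fingers": -1}, {"xyz": [0, 0, -0.9], "roll": 0, "fingers": -1}, {"xyz": [0, 0, -0.9], "roll": 0, "fingers": -1}, {"xyz": [0, 0, -0.9], "roll": 0, "fingers": -1}, {"xyz": [0, 0, -0.9], "roll": 0, "fingers": -1}, {"xyz": [0, 0, 0], "roll": 0, "fingers": -1}, {"xyz": [0, 0, 0], "roll": 0, "fingers": -1}]}}

```text
time_s: 29.53
position: [431.6, 95.8, 157.9]
ee_rot: [3.138, 0.004, 3.078]
contact_force: [-0.3, -0.2, -1.0]
gripper_width: 19.9
grasp_force: 39.3
```

```bash
python3 - <<'E'
from h import *
st();P=unit(-68,31.5,157)
print(P,go(P))
E
```

```text
t 29.5333 p [431.6  95.8 157.9] r [3.138 0.004 3.078] F [-0.3 -0.2 -1. ] w 19.9 g 39.3 j [ 0.67  0.03 -0.59  0.   -0.95 -2.3 ]
[ 524.61808889 -199.08132438  157.        ] [-3.71 -9.62  0.01]
```

Call:
{"method": "play_rows", "body": {"commands": [{"xyz": [-0.3, -0.8, 0], "roll": 0, "fingers": -1}, {"xyz": [-0.3, -0.8, 0], "roll": 0, "fingers": -1}, {"xyz": [-0.3, -0.8, 0], "roll": 0, "fingers": -1}, {"xyz": [-0.3, -0.8, 0], "roll": 0, "fingers": -1}, {"xyz": [-0.3, -0.8, 0], "roll": 0, "fingers": -1}, {"xyz": [-0.3, -0.8, 0], "roll": 0, "fingers": -1}, {"xyz": [-0.3, -0.8, 0], "roll": 0, "fingers": -1}, {"xyz": [-0.3, -0.8, 0], "roll": 0, "fingers": -1}, {"xyz": [-0.3, -0.8, 0], "roll": 0, "fingers": -1}, {"xyz": [-0.3, -0.8, 0], "roll": 0, "fingers": -1}]}}

```text
time_s: 30.37
position: [504.9, -151.4, 154.7]
ee_rot: [3.141, -0.001, 3.078]
contact_force: [1.0, 1.5, -0.2]
gripper_width: 20.2
grasp_force: 39.3
```

Call:
{"method": "play_rows", "body": {"commands": [{"xyz": [-0.35, -0.8, 0], "roll": 0, "fingers": -1}, {"xyz": [-0.36, -0.82, 0], "roll": 0, "fingers": -1}, {"xyz": [0, 0, 0], "roll": 0, "fingers": -1}, {"xyz": [0, 0, 0.6], "roll": 0, "fingers": -1}, {"xyz": [0, 0, 0.6], "roll": 0, "fingers": -1}, {"xyz": [0, 0, 0.6], "roll": 0, "fingers": -1}, {"xyz": [0, 0, 0.3], "roll": 0, "fingers": -1}, {"xyz": [0, 0, 0], "roll": 0, "fingers": -1}, {"xyz": [0, 0, 0], "roll": 0, "fingers": -1}, {"xyz": [0, 0, 0], "roll": 0, "fingers": -1}]}}

```text
time_s: 31.2
position: [524.1, -200.0, 93.2]
ee_rot: [-3.141, 0.001, 3.079]
contact_force: [-1.0, 0.4, 0.5]
gripper_width: 20.0
grasp_force: 39.4
```

```bash
python3 - <<'E'
from h import *
st();print(go(unit(-68,31.5,88)))
for s in stones('scene'):print(*s)
E
```

```text
t 31.2 p [ 524.1 -200.    93.2] r [-3.141e+00  1.000e-03  3.079e+00] F [-1.   0.4  0.5] w 20.0 g 39.4 j [-0.02  0.3  -0.42  0.   -0.85 -1.62]
[-0.02  0.03  0.17]
[241.3 242.9] 46 [596.9 210.5  15. ]
[266.  275.7] 70 [462.7 209.9  15. ]
```

Call:
{"method": "play_rows", "body": {"commands": [{"xyz": [-0.02, 0.02, 0.18], "roll": 0, "fingers": -1}, {"xyz": [0, 0, 0], "roll": 0, "fingers": -1}, {"xyz": [0, 0, 0], "roll": 0, "fingers": -0.2}, {"xyz": [0, 0, 0], "roll": 0, "fingers": -0.2}, {"xyz": [0, 0, 0], "roll": 0, "fingers": -0.2}, {"xyz": [0, 0, 0], "roll": 0, "fingers": -0.2}, {"xyz": [0, 0, -0.8], "roll": 0, "fingers": -0.2}, {"xyz": [0, 0, -0.8], "roll": 0, "fingers": -0.2}, {"xyz": [0, 0, -0.9], "roll": 0, "fingers": -1}, {"xyz": [0, 0, 0], "roll": 0, "fingers": -1}]}}

```text
time_s: 32.08
position: [527.0, -200.1, 167.5]
ee_rot: [-3.14, 0.008, 3.079]
contact_force: [1.2, 0.2, 1.1]
gripper_width: 10.9
grasp_force: 0.0
```

```bash
python3 - <<'E'
from h import *
st();print(go(unit(0,31.5,165)))
crop('scene','sc7',310,120,430,220,5)
E
```

```text
t 32.0833 p [ 527.  -200.1  167.5] r [-3.14   0.008  3.079] F [1.2 0.2 1.1] w 10.9 g 0.0 j [-0.01  0.22 -0.33  0.   -1.01 -1.62]
[-2.18  0.03  0.1 ]
```

View pics/sc7.png

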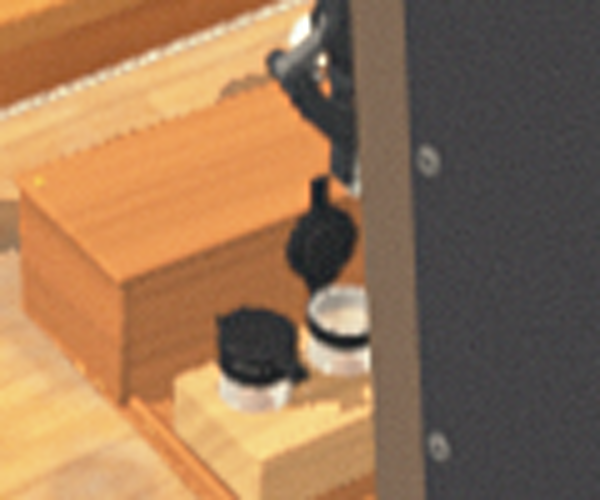

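Cap 1 is open with no stone on the block or deck in view. Close cap 1.

Call:
{"method": "play_rows", "body": {"commands": [{"xyz": [-0.73, 0.01, 0], "roll": 0, "fingers": -1}, {"xyz": [-0.73, 0.01, 0], "roll": 0, "fingers": -1}, {"xyz": [-0.72, 0.01, 0], "roll": 0, "fingers": -1}, {"xyz": [0, 0, 0], "roll": 0, "fingers": -1}, {"xyz": [0, 0, 0.6], "roll": 0, "fingers": -1}, {"xyz": [0, 0, 0.7], "roll": 0, "fingers": -1}, {"xyz": [0, 0, 0], "roll": 0, "fingers": -1}, {"xyz": [0.4, 0, 0], "roll": 0, "fingers": -1}, {"xyz": [0.4, 0, 0], "roll": 0, "fingers": -1}, {"xyz": [0.4, 0, 0], "roll": 0, "fingers": -1}]}}

```text
time_s: 32.97
position: [553.3, -200.4, 123.3]
ee_rot: [-3.141, 0.0, 3.079]
contact_force: [1.1, -0.7, -0.2]
gripper_width: -0.0
grasp_force: 0.5
```

Call:
{"method": "play_rows", "body": {"commands": [{"xyz": [0.4, 0, 0], "roll": 0, "fingers": -1}, {"xyz": [0.4, 0, 0], "roll": 0, "fingers": -1}, {"xyz": [0.4, 0, 0], "roll": 0, "fingers": -1}, {"xyz": [0.4, 0, 0], "roll": 0, "fingers": -1}, {"xyz": [0, 0, 0.3], "roll": 0, "fingers": -1}, {"xyz": [0, 0, 0.3], "roll": 0, "fingers": -1}, {"xyz": [0, 0, 0.3], "roll": 0, "fingers": -1}, {"xyz": [0, 0, 0.3], "roll": 0, "fingers": -1}, {"xyz": [0, 0, 0.1], "roll": 0, "fingers": -1}, {"xyz": [0, 0, 0], "roll": 0, "fingers": -1}]}}

```text
time_s: 33.8
position: [510.9, -198.0, 87.5]
ee_rot: [-3.14, 0.009, 3.081]
contact_force: [-0.8, 3.7, 29.3]
gripper_width: -0.4
grasp_force: 14.7
```

Call:
{"method": "play_rows", "body": {"commands": [{"xyz": [0, 0, 0], "roll": 0, "fingers": -1}, {"xyz": [0, 0, 0], "roll": 0, "fingers": -1}]}}

```text
time_s: 33.97
position: [510.9, -197.9, 87.5]
ee_rot: [-3.14, 0.009, 3.081]
contact_force: [-0.8, 3.7, 28.0]
gripper_width: -0.3
grasp_force: 14.1
```

Call:
{"method": "play_rows", "body": {"commands": [{"xyz": [0, 0, -0.8], "roll": 0, "fingers": -0.3}, {"xyz": [0, 0, -0.8], "roll": 0, "fingers": -0.3}, {"xyz": [0.2, -0.6, 0], "roll": 0, "fingers": -0.3}, {"xyz": [0.2, -0.7, 0], "roll": 0, "fingers": -0.3}, {"xyz": [0.2, -0.77, 0], "roll": 0, "fingers": -0.3}, {"xyz": [0, 0, 0], "roll": 0, "fingers": -0.3}, {"xyz": [0, 0, 0], "roll": 0, "fingers": -0.3}]}}

```text
time_s: 34.55
position: [483.3, -259.0, 130.7]
ee_rot: [3.141, -0.002, 3.076]
contact_force: [0.6, -0.4, -0.0]
gripper_width: 29.9
grasp_force: 0.0
```

```bash
python3 - <<'E'
from h import *
st();print(go(unit(-102.5,-31,75)))
E
```

```text
t 34.55 p [ 483.3 -259.   130.7] r [ 3.141e+00 -2.000e-03  3.076e+00] F [ 0.6 -0.4 -0. ] w 29.9 g 0.0 j [-0.13  0.24 -0.4  -0.   -0.93 -1.5 ]
[-0.1  -0.    1.86]
```

Call:
{"method": "play_rows", "body": {"commands": [{"xyz": [-0.1, -0.02, 0.5], "roll": 0, "fingers": -0.3}, {"xyz": [0, 0, 0.5], "roll": 0, "fingers": -0.3}, {"xyz": [0, 0, 0.5], "roll": 0, "fingers": -0.3}, {"xyz": [0, 0, 0.36], "roll": 0, "fingers": -0.3}, {"xyz": [0, 0, 0], "roll": 0, "fingers": -0.3}, {"xyz": [0, 0, 0], "roll": 0, "fingers": -1}, {"xyz": [0, 0, 0], "roll": 0, "fingers": -1}, {"xyz": [0, 0, 0], "roll": 0, "fingers": -1}, {"xyz": [0, 0, 0], "roll": 0, "fingers": -1}, {"xyz": [0, 0, 0], "roll": 0, "fingers": -1}], "newtons": 20}}

```text
time_s: 35.38
position: [487.3, -259.2, 76.7]
ee_rot: [-3.141, 0.001, 3.078]
contact_force: [3.1, -2.6, -2.6]
gripper_width: 11.2
grasp_force: 24.0
```

Call:
{"method": "play_rows", "body": {"commands": [{"xyz": [-0.03, 0, -0.26], "roll": 0, "fingers": -1}, {"xyz": [-0.04, 0, -0.25], "roll": 0, "fingers": -1}, {"xyz": [-0.09, 0, -0.24], "roll": 0, "fingers": -1}, {"xyz": [-0.11, 0, -0.23], "roll": 0, "fingers": -1}, {"xyz": [-0.15, 0, -0.21], "roll": 0, "fingers": -1}, {"xyz": [-0.16, 0, -0.2], "roll": 0, "fingers": -1}, {"xyz": [0, 0, 0], "roll": 0, "fingers": -1}]}}

```text
time_s: 35.97
position: [504.6, -260.3, 119.2]
ee_rot: [-3.141, -0.0, 3.079]
contact_force: [-4.0, -2.5, 1.9]
gripper_width: 11.0
grasp_force: 22.6
```

Call:
{"method": "play_rows", "body": {"commands": [{"xyz": [-0.2, 0, -0.16], "roll": 0, "fingers": -1}, {"xyz": [-0.21, 0, -0.15], "roll": 0, "fingers": -1}, {"xyz": [-0.23, 0, -0.11], "roll": 0, "fingers": -1}, {"xyz": [-0.24, 0, -0.09], "roll": 0, "fingers": -1}, {"xyz": [-0.25, 0, -0.05], "roll": 0, "fingers": -1}, {"xyz": [-0.26, 0, -0.02], "roll": 0, "fingers": -1}, {"xyz": [-0.25, 0, 0], "roll": 0, "fingers": -1}, {"xyz": [-0.25, 0, 0.04], "roll": 0, "fingers": -1}, {"xyz": [-0.1, 0, 0.03], "roll": 0, "fingers": -1}, {"xyz": [0, 0, 0], "roll": 0, "fingers": -1}]}}

```text
time_s: 36.8
position: [565.2, -264.2, 134.2]
ee_rot: [-3.141, 0.002, 3.079]
contact_force: [-0.6, -2.8, 6.5]
gripper_width: 10.7
grasp_force: 25.5
```

Call:
{"method": "play_rows", "body": {"commands": [{"xyz": [0, 0, 0], "roll": 0, "fingers": -0.3}, {"xyz": [0, 0, 0], "roll": 0, "fingers": -0.3}, {"xyz": [0, 0, 0], "roll": 0, "fingers": -0.3}, {"xyz": [0, 0, -0.8], "roll": 0, "fingers": -0.3}, {"xyz": [0, 0, -0.8], "roll": 0, "fingers": -0.3}, {"xyz": [0, 0, -0.4], "roll": 0, "fingers": -0.2}, {"xyz": [0, 0, 0], "roll": 0, "fingers": -0.2}, {"xyz": [0, 0, 0], "roll": 0, "fingers": -0.2}]}}

```text
time_s: 37.47
position: [563.9, -263.5, 193.7]
ee_rot: [3.141, 0.001, 3.078]
contact_force: [-0.1, -0.9, -1.0]
gripper_width: 34.4
grasp_force: 0.0
```

```bash
python3 - <<'E'
from h import *
st();
for n in('top','scene'):
    for s in stones(n):print(n,*s)
print(go((464,211,84)))
E
```

```text
t 37.4667 p [ 563.9 -263.5  193.7] r [3.141e+00 1.000e-03 3.078e+00] F [-0.1 -0.9 -1. ] w 34.4 g 0.0 j [-0.12  0.3  -0.16 -0.   -1.11 -1.51]
top [235.4 245. ] 57 [465.  211.7  15. ]
scene [243.7 242.6] 51 [594.  204.8  15. ]
scene [266.1 275.7] 69 [462.6 209.8  15. ]
[ 4.29 15.57  3.62]
```

Call:
{"method": "play_rows", "body": {"commands": [{"xyz": [0.24, 0.86, 0], "roll": 0, "fingers": 0.06}, {"xyz": [0.24, 0.86, 0], "roll": 0, "fingers": 0.06}, {"xyz": [0.24, 0.86, 0], "roll": 0, "fingers": 0.06}, {"xyz": [0.24, 0.86, 0], "roll": 0, "fingers": 0.06}, {"xyz": [0.24, 0.86, 0], "roll": 0, "fingers": 0.06}, {"xyz": [0.24, 0.86, 0], "roll": 0, "fingers": 0.06}, {"xyz": [0.24, 0.86, 0], "roll": 0, "fingers": 0.06}, {"xyz": [0.24, 0.86, 0], "roll": 0, "fingers": 0.06}, {"xyz": [0.24, 0.86, 0], "roll": 0, "fingers": 0.06}, {"xyz": [0.24, 0.86, 0], "roll": 0, "fingers": 0.06}]}}

```text
time_s: 38.4
position: [507.0, -0.7, 192.1]
ee_rot: [-3.141, -0.002, 3.078]
contact_force: [1.1, 1.2, 0.1]
gripper_width: 45.3
grasp_force: 0.0
```

Call:
{"method": "play_rows", "body": {"commands": [{"xyz": [0.24, 0.86, 0], "roll": 0, "fingers": 0.06}, {"xyz": [0.24, 0.86, 0], "roll": 0, "fingers": 0.06}, {"xyz": [0.24, 0.86, 0], "roll": 0, "fingers": 0.06}, {"xyz": [0.24, 0.86, 0], "roll": 0, "fingers": 0.06}, {"xyz": [0.24, 0.86, 0], "roll": 0, "fingers": 0.06}, {"xyz": [0.24, 0.86, 0], "roll": 0, "fingers": 0.06}, {"xyz": [0.24, 0.86, 0], "roll": 0, "fingers": 0.06}, {"xyz": [0.21, 0.95, 0], "roll": 0, "fingers": 0.06}, {"xyz": [0, 0, 0], "roll": 0, "fingers": 0.06}, {"xyz": [0, 0, 0], "roll": 0, "fingers": 0.06}]}}

```text
time_s: 39.23
position: [463.9, 211.4, 192.0]
ee_rot: [-3.14, -0.002, 3.081]
contact_force: [-0.7, 0.2, -0.2]
gripper_width: 45.3
grasp_force: 0.0
```

Call:
{"method": "play_rows", "body": {"commands": [{"xyz": [0, 0, 0.9], "roll": 0, "fingers": 0.06}, {"xyz": [0, 0, 0.9], "roll": 0, "fingers": 0.06}, {"xyz": [0, 0, 0.9], "roll": 0, "fingers": 0.06}, {"xyz": [0, 0, 0.9], "roll": 0, "fingers": 0.06}, {"xyz": [0, 0, 0], "roll": 0, "fingers": 0.06}, {"xyz": [0, 0, 0], "roll": 0, "fingers": 0.06}]}}

```text
time_s: 39.73
position: [464.0, 208.8, 84.1]
ee_rot: [-3.138, -0.003, 3.078]
contact_force: [0.6, -0.0, 0.1]
gripper_width: 45.0
grasp_force: 0.0
```

```bash
python3 - <<'E'
from h import *
st();
for s in stones('scene'):print(*s)
print(go((464,211,9)))
E
```

```text
t 39.7333 p [464.  208.8  84.1] r [-3.138e+00 -3.000e-03  3.078e+00] F [ 0.6 -0.   0.1] w 45.0 g 0.0 j [ 0.81  0.24 -0.54  0.   -0.8  -2.44]
[266.3 276.4] 51 [460.5 210.3  15. ]
[0.03 0.04 2.55]
```

Call:
{"method": "play_rows", "body": {"commands": [{"xyz": [0, 0.06, 0.7], "roll": 0, "fingers": 0.06}, {"xyz": [0, 0, 0.7], "roll": 0, "fingers": 0.06}, {"xyz": [0, 0, 0.7], "roll": 0, "fingers": 0.06}, {"xyz": [0, 0, 0.4], "roll": 0, "fingers": 0.06}, {"xyz": [0, 0, 0], "roll": 0, "fingers": 0.06}, {"xyz": [0, 0, 0], "roll": 0, "fingers": -1}, {"xyz": [0, 0, 0], "roll": 0, "fingers": -1}, {"xyz": [0, 0, 0], "roll": 0, "fingers": -1}, {"xyz": [0, 0, 0], "roll": 0, "fingers": -1}, {"xyz": [0, 0, 0], "roll": 0, "fingers": -1}], "newtons": 40}}

```text
time_s: 40.62
position: [466.0, 213.2, 12.2]
ee_rot: [3.139, 0.002, 3.079]
contact_force: [-0.9, -1.3, 6.5]
gripper_width: 19.2
grasp_force: 39.2
```

Call:
{"method": "play_rows", "body": {"commands": [{"xyz": [0, 0, 0], "roll": 0, "fingers": -1}, {"xyz": [0, 0, 0], "roll": 0, "fingers": -1}, {"xyz": [0, 0, -0.5], "roll": 0, "fingers": -1}, {"xyz": [0, 0, -0.8], "roll": 0, "fingers": -1}, {"xyz": [0, 0, -0.9], "roll": 0, "fingers": -1}, {"xyz": [0, 0, -0.9], "roll": 0, "fingers": -1}, {"xyz": [0, 0, -0.9], "roll": 0, "fingers": -1}, {"xyz": [0, 0, -0.9], "roll": 0, "fingers": -1}, {"xyz": [0, 0, 0], "roll": 0, "fingers": -1}, {"xyz": [0, 0, 0], "roll": 0, "fingers": -1}]}}

```text
time_s: 41.45
position: [465.7, 213.1, 160.0]
ee_rot: [3.137, 0.004, 3.078]
contact_force: [0.0, -0.4, -1.0]
gripper_width: 19.6
grasp_force: 39.3
```

```bash
python3 - <<'E'
from h import *
st();P=unit(-68,-31,157)
print(P,go(P))
E
```

```text
t 41.45 p [465.7 213.1 160. ] r [3.137 0.004 3.078] F [ 0.  -0.4 -1. ] w 19.6 g 39.3 j [ 0.81  0.15 -0.45  0.   -0.97 -2.45]
[ 520.68319303 -261.45733415  157.        ] [ -2.83 -15.67   0.04]
```

Call:
{"method": "play_rows", "body": {"commands": [{"xyz": [-0.16, -0.87, 0], "roll": 0, "fingers": -1}, {"xyz": [-0.16, -0.87, 0], "roll": 0, "fingers": -1}, {"xyz": [-0.16, -0.87, 0], "roll": 0, "fingers": -1}, {"xyz": [-0.16, -0.87, 0], "roll": 0, "fingers": -1}, {"xyz": [-0.16, -0.87, 0], "roll": 0, "fingers": -1}, {"xyz": [-0.16, -0.87, 0], "roll": 0, "fingers": -1}, {"xyz": [-0.16, -0.87, 0], "roll": 0, "fingers": -1}, {"xyz": [-0.16, -0.87, 0], "roll": 0, "fingers": -1}, {"xyz": [-0.16, -0.87, 0], "roll": 0, "fingers": -1}, {"xyz": [-0.16, -0.87, 0], "roll": 0, "fingers": -1}]}}

```text
time_s: 42.28
position: [495.6, -52.6, 156.7]
ee_rot: [3.142, -0.001, 3.078]
contact_force: [0.4, 0.1, -0.5]
gripper_width: 19.2
grasp_force: 39.3
```

Call:
{"method": "play_rows", "body": {"commands": [{"xyz": [-0.16, -0.87, 0], "roll": 0, "fingers": -1}, {"xyz": [-0.16, -0.87, 0], "roll": 0, "fingers": -1}, {"xyz": [-0.16, -0.87, 0], "roll": 0, "fingers": -1}, {"xyz": [-0.16, -0.87, 0], "roll": 0, "fingers": -1}, {"xyz": [-0.16, -0.87, 0], "roll": 0, "fingers": -1}, {"xyz": [-0.16, -0.87, 0], "roll": 0, "fingers": -1}, {"xyz": [-0.16, -0.87, 0], "roll": 0, "fingers": -1}, {"xyz": [-0.11, -0.88, 0], "roll": 0, "fingers": -1}, {"xyz": [0, 0, 0], "roll": 0, "fingers": -1}, {"xyz": [0, 0, 0], "roll": 0, "fingers": -1}]}}

```text
time_s: 43.12
position: [519.0, -263.4, 156.0]
ee_rot: [3.141, -0.002, 3.076]
contact_force: [-0.3, 0.9, -1.1]
gripper_width: 18.8
grasp_force: 39.4
```

```bash
python3 - <<'E'
from h import *
st();print(go(unit(-68,-31,89)))
for s in stones('scene'):print(*s)
E
```

```text
t 43.1167 p [ 519.  -263.4  156. ] r [ 3.141e+00 -2.000e-03  3.076e+00] F [-0.3  0.9 -1.1] w 18.8 g 39.4 j [-0.13  0.27 -0.3  -0.   -1.   -1.5 ]
[-0.06  0.07  2.23]
[242.9 243.5] 45 [592.3 208.   15. ]
[251.2 241.2] 13 [587.2 186.2  15. ]
```

Call:
{"method": "play_rows", "body": {"commands": [{"xyz": [-0.06, 0.04, 0.6], "roll": 0, "fingers": -1}, {"xyz": [0, 0, 0.6], "roll": 0, "fingers": -1}, {"xyz": [0, 0, 0.6], "roll": 0, "fingers": -1}, {"xyz": [0, 0, 0.4], "roll": 0, "fingers": -1}, {"xyz": [0, 0, 0], "roll": 0, "fingers": -1}, {"xyz": [0, 0, 0], "roll": 0, "fingers": -1}, {"xyz": [0, 0, 0], "roll": 0, "fingers": -1}]}}

```text
time_s: 43.75
position: [522.3, -260.8, 92.1]
ee_rot: [-3.141, 0.001, 3.079]
contact_force: [0.5, 0.5, 0.3]
gripper_width: 18.6
grasp_force: 39.4
```

Call:
{"method": "play_rows", "body": {"commands": [{"xyz": [0, 0, 0], "roll": 0, "fingers": -0.2}, {"xyz": [0, 0, 0], "roll": 0, "fingers": -0.2}, {"xyz": [0, 0, 0], "roll": 0, "fingers": -0.2}, {"xyz": [0, 0, 0], "roll": 0, "fingers": -0.2}, {"xyz": [0, 0, -0.8], "roll": 0, "fingers": -0.2}, {"xyz": [0, 0, -0.8], "roll": 0, "fingers": -0.2}, {"xyz": [0, 0, -0.9], "roll": 0, "fingers": -1}, {"xyz": [0, 0, 0], "roll": 0, "fingers": -1}, {"xyz": [0, 0, 0], "roll": 0, "fingers": -1}]}}

```text
time_s: 44.5
position: [522.8, -261.4, 168.2]
ee_rot: [-3.141, 0.004, 3.078]
contact_force: [0.0, 0.5, -0.6]
gripper_width: -0.1
grasp_force: 0.0
```

```bash
python3 - <<'E'
from h import *
st();print(go(unit(0,-31,165)))
E
```

```text
t 44.5 p [ 522.8 -261.4  168.2] r [-3.141  0.004  3.078] F [ 0.   0.5 -0.6] w -0.1 g 0.0 j [-0.13  0.26 -0.28  0.   -1.03 -1.5 ]
[-2.2  -0.    0.12]
```

Call:
{"method": "play_rows", "body": {"commands": [{"xyz": [-0.73, 0.01, 0], "roll": 0, "fingers": -1}, {"xyz": [-0.73, 0.01, 0], "roll": 0, "fingers": -1}, {"xyz": [-0.74, 0, 0], "roll": 0, "fingers": -1}, {"xyz": [0, 0, 0], "roll": 0, "fingers": -1}, {"xyz": [0, 0, 0.6], "roll": 0, "fingers": -1}, {"xyz": [0, 0, 0.75], "roll": 0, "fingers": -1}, {"xyz": [0, 0, 0], "roll": 0, "fingers": -1}, {"xyz": [0.4, 0, 0], "roll": 0, "fingers": -1}, {"xyz": [0.4, 0, 0], "roll": 0, "fingers": -1}, {"xyz": [0.4, 0, 0], "roll": 0, "fingers": -1}]}}

```text
time_s: 45.33
position: [551.2, -262.5, 125.8]
ee_rot: [-3.141, -0.0, 3.079]
contact_force: [1.9, -0.3, 0.3]
gripper_width: 0.3
grasp_force: 0.5
```

Call:
{"method": "play_rows", "body": {"commands": [{"xyz": [0.4, 0, 0], "roll": 0, "fingers": -1}, {"xyz": [0.4, 0, 0], "roll": 0, "fingers": -1}, {"xyz": [0.4, 0, 0], "roll": 0, "fingers": -1}, {"xyz": [0.4, 0, 0], "roll": 0, "fingers": -1}, {"xyz": [0, 0, 0.3], "roll": 0, "fingers": -1}, {"xyz": [0, 0, 0.3], "roll": 0, "fingers": -1}, {"xyz": [0, 0, 0.3], "roll": 0, "fingers": -1}, {"xyz": [0, 0, 0.3], "roll": 0, "fingers": -1}, {"xyz": [0, 0, 0.1], "roll": 0, "fingers": -1}, {"xyz": [0, 0, 0], "roll": 0, "fingers": -1}]}}

```text
time_s: 46.17
position: [506.2, -259.9, 88.1]
ee_rot: [-3.14, 0.003, 3.08]
contact_force: [-1.6, 4.2, 17.9]
gripper_width: -0.0
grasp_force: 8.9
```

Call:
{"method": "play_rows", "body": {"commands": [{"xyz": [0, 0, 0], "roll": 0, "fingers": -1}, {"xyz": [0, 0, -0.8], "roll": 0, "fingers": -1}, {"xyz": [0, 0, -0.8], "roll": 0, "fingers": -1}, {"xyz": [0, 0, -0.9], "roll": 0, "fingers": -1}, {"xyz": [0.5, -0.8, 0], "roll": 0, "fingers": -1}, {"xyz": [0.6, -0.8, 0], "roll": 0, "fingers": -1}, {"xyz": [0.6, -0.8, 0], "roll": 0, "fingers": -1}, {"xyz": [0.6, -0.8, 0], "roll": 0, "fingers": -1}, {"xyz": [0.6, -0.8, 0], "roll": 0, "fingers": -1}, {"xyz": [0.6, -0.8, 0], "roll": 0, "fingers": -1}]}}

```text
time_s: 47.0
position: [389.1, -397.4, 160.5]
ee_rot: [3.141, -0.001, 3.079]
contact_force: [1.2, -0.4, -0.0]
gripper_width: -0.2
grasp_force: 0.0
```

Call:
{"method": "play_rows", "body": {"commands": [{"xyz": [0.5, -0.8, -0.4], "roll": 0, "fingers": 1}, {"xyz": [0.5, -0.8, -0.4], "roll": 0, "fingers": 1}, {"xyz": [0, 0, 0], "roll": 0, "fingers": 1}, {"xyz": [0, 0, 0], "roll": 0, "fingers": 1}]}}

```text
time_s: 47.33
position: [356.4, -443.7, 184.9]
ee_rot: [3.141, -0.0, 3.076]
contact_force: [-0.5, 0.7, -0.5]
gripper_width: 48.3
grasp_force: 0.0
```

```bash
python3 - <<'E'
from h import *
st()
a=eyes.get_image('top')[165:265,345:485,::-1];b=eyes.get_image('scene')[120:220,300:440,::-1]
z=lambda i:cv2.resize(i,None,fx=4,fy=3,interpolation=cv2.INTER_CUBIC)
cv2.imwrite('pics/both.png',np.vstack([z(a),z(b)]))
E
```

```text
t 47.3333 p [ 356.4 -443.7  184.9] r [ 3.141 -0.     3.076] F [-0.5  0.7 -0.5] w 48.3 g 0.0 j [-0.55  0.22 -0.29 -0.   -1.06 -1.09]
```

View pics/both.png

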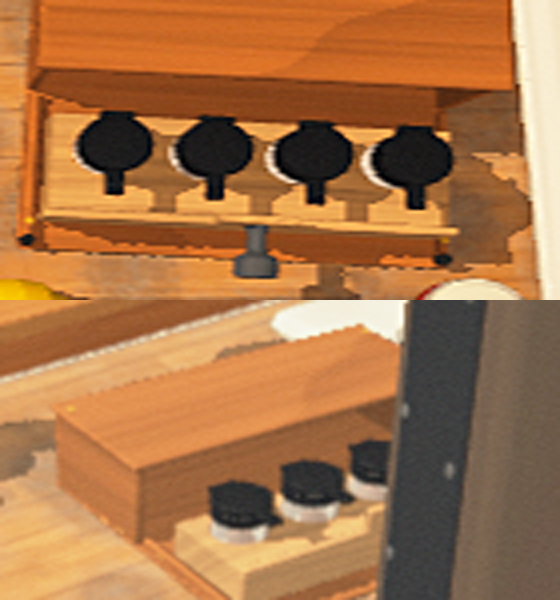

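All four caps look shut and no stone lies about, but the knob sits some 4–5 px nearer the hood than before: the rack has crept in about 1 cm. I measure it and search for stray stones before going on.

```bash
python3 - <<'E'
from h import *
def red(img):
    h=cv2.cvtColor(img,cv2.COLOR_RGB2HSV);return h
for n in('top','scene'):
    o=cv2.cvtColor(cv2.imread(f'pics/{n}0.png'),cv2.COLOR_BGR2RGB);w=eyes.get_image(n)
    c=[(235,245),(261,256),(291,262)] if n=='top' else [(324,261),(295,271),(266,276)]
    print(n,[o[y-1:y+2,x-1:x+2].reshape(-1,3).mean(0).round() for x,y in c])
    ref=np.mean([o[y-1:y+2,x-1:x+2].reshape(-1,3).mean(0) for x,y in c],0)
    chroma=lambda i:i/(i.sum(2,keepdims=True)+1.)
    for t,i in(('old',o),('new',w)):
        i=i.astype(float);m=(np.abs(chroma(i)-ref/ref.sum()).max(2)<.05)&(i.sum(2)>150);m[:120]=0
        N,l,s,cc=cv2.connectedComponentsWithStats(m.astype(np.uint8))
        print(t,[(cc[k].round().tolist(),int(s[k,4])) for k in range(1,N) if 12<s[k,4]<200])
    if n=='top':
        dk=(w.max(2)<45).astype(np.uint8);k=np.zeros_like(dk);k[195:245,350:470]=dk[195:245,350:470]
        k=cv2.morphologyEx(k,cv2.MORPH_OPEN,np.ones((9,9)))
        N,l,s,cc=cv2.connectedComponentsWithStats(k)
        for j in range(1,N):print('cap',inunit(plane('top',cc[j],88)).round(1),s[j,4])
E
```

```text
top [array([146.,  60.,  26.]), array([143.,  58.,  24.]), array([149.,  61.,  25.])]
old [([280.0, 169.0], 55), ([229.0, 177.0], 37), ([235.0, 245.0], 33), ([261.0, 257.0], 38), ([291.0, 262.0], 34), ([98.0, 309.0], 13), ([105.0, 315.0], 24), ([269.0, 365.0], 41), ([360.0, 368.0], 14)]
new [([22.0, 125.0], 28), ([30.0, 128.0], 15), ([252.0, 164.0], 15), ([229.0, 177.0], 58), ([286.0, 170.0], 85), ([122.0, 190.0], 17), ([144.0, 189.0], 14), ([37.0, 251.0], 74), ([60.0, 262.0], 37), ([46.0, 262.0], 13), ([55.0, 270.0], 14), ([22.0, 279.0], 37), ([274.0, 362.0], 18)]
cap [-57.1  94.9  88. ] 235
cap [-57.9  33.9  88. ] 246
cap [-58.5 -27.6  88. ] 251
cap [-57.5 -89.2  88. ] 270
scene [array([213., 115.,  69.]), array([218., 119.,  73.]), array([209., 114.,  70.])]
old [([203.0, 140.0], 31), ([292.0, 178.0], 64), ([273.0, 177.0], 32), ([269.0, 185.0], 15), ([219.0, 219.0], 29), ([217.0, 226.0], 17), ([270.0, 252.0], 157), ([324.0, 261.0], 57), ([296.0, 271.0], 63), ([266.0, 276.0], 63), ([605.0, 341.0], 39), ([613.0, 361.0], 17)]
new [([290.0, 170.0], 20), ([295.0, 176.0], 31), ([270.0, 178.0], 16), ([291.0, 183.0], 44), ([264.0, 185.0], 36), ([244.0, 185.0], 13), ([281.0, 188.0], 22), ([243.0, 191.0], 21), ([267.0, 196.0], 42), ([218.0, 222.0], 48), ([253.0, 240.0], 24), ([270.0, 252.0], 153), ([583.0, 324.0], 31), ([605.0, 358.0], 15), ([583.0, 393.0], 18)]
```

The rack is about 9 mm in from the stop. No stray stone is seen, but I'll pull the rack back out and check tube 2 by eye.

```bash
python3 - <<'E'
from h import *
print(go((441,-226,185)),go((441,-226,49)))
E
```

```text
[-2.34  7.35 -0.01] [-2.34  7.35  4.53]
```

Call:
{"method": "play_rows", "body": {"commands": [{"xyz": [-0.29, 0.92, 0], "roll": 0, "fingers": 1}, {"xyz": [-0.29, 0.92, 0], "roll": 0, "fingers": 1}, {"xyz": [-0.29, 0.92, 0], "roll": 0, "fingers": 1}, {"xyz": [-0.29, 0.92, 0], "roll": 0, "fingers": 1}, {"xyz": [-0.29, 0.92, 0], "roll": 0, "fingers": 1}, {"xyz": [-0.29, 0.92, 0], "roll": 0, "fingers": 1}, {"xyz": [-0.29, 0.92, 0], "roll": 0, "fingers": 1}, {"xyz": [-0.31, 0.91, 0], "roll": 0, "fingers": 1}, {"xyz": [0, 0, 0], "roll": 0, "fingers": 1}, {"xyz": [0, 0, 0], "roll": 0, "fingers": 1}]}}

```text
time_s: 48.37
position: [441.7, -224.9, 185.5]
ee_rot: [3.141, -0.0, 3.083]
contact_force: [-0.2, -0.9, -0.2]
gripper_width: 86.0
grasp_force: 0.0
```

Call:
{"method": "play_rows", "body": {"commands": [{"xyz": [0, 0, 0.8], "roll": 0, "fingers": 1}, {"xyz": [0, 0, 0.8], "roll": 0, "fingers": 1}, {"xyz": [0, 0, 0.8], "roll": 0, "fingers": 1}, {"xyz": [0, 0, 0.8], "roll": 0, "fingers": 1}, {"xyz": [0, 0, 0.8], "roll": 0, "fingers": 1}, {"xyz": [0, 0, 0.5], "roll": 0, "fingers": 1}, {"xyz": [0, 0, 0], "roll": 0, "fingers": 1}, {"xyz": [0, 0, 0], "roll": 0, "fingers": 1}]}}

```text
time_s: 49.03
position: [440.2, -227.2, 50.1]
ee_rot: [-3.141, -0.002, 3.078]
contact_force: [0.2, -0.1, 1.5]
gripper_width: 85.3
grasp_force: 0.0
```

Call:
{"method": "play_rows", "body": {"commands": [{"xyz": [0, 0, 0], "roll": 0, "fingers": -1}, {"xyz": [0, 0, 0], "roll": 0, "fingers": -1}, {"xyz": [0, 0, 0], "roll": 0, "fingers": -1}, {"xyz": [0, 0, 0], "roll": 0, "fingers": -1}, {"xyz": [0, 0, 0], "roll": 0, "fingers": -1}, {"xyz": [0, 0, 0], "roll": 0, "fingers": -1}, {"xyz": [0, 0, 0], "roll": 0, "fingers": -1}, {"xyz": [0, 0, 0], "roll": 0, "fingers": -1}, {"xyz": [0, 0, 0], "roll": 0, "fingers": -1}, {"xyz": [0, 0, 0], "roll": 0, "fingers": -1}], "newtons": 60}}

```text
time_s: 49.87
position: [441.7, -225.7, 51.8]
ee_rot: [3.14, 0.002, 3.079]
contact_force: [-2.0, 12.3, 11.2]
gripper_width: 25.7
grasp_force: 58.5
```

Call:
{"method": "play_rows", "body": {"commands": [{"xyz": [0.15, 0, 0], "roll": 0, "fingers": -1}, {"xyz": [0.15, 0, 0], "roll": 0, "fingers": -1}, {"xyz": [0.15, 0, 0], "roll": 0, "fingers": -1}, {"xyz": [0.1, 0, 0], "roll": 0, "fingers": -1}, {"xyz": [0, 0, 0], "roll": 0, "fingers": -1}, {"xyz": [0, 0, 0], "roll": 0, "fingers": -1}]}}

```text
time_s: 50.37
position: [431.4, -225.1, 52.0]
ee_rot: [3.141, 0.013, 3.08]
contact_force: [16.8, 8.0, -12.0]
gripper_width: 25.4
grasp_force: 61.5
```

Call:
{"method": "play_rows", "body": {"commands": [{"xyz": [0, 0, 0], "roll": 0, "fingers": 1}, {"xyz": [0, 0, 0], "roll": 0, "fingers": 1}, {"xyz": [0, 0, 0], "roll": 0, "fingers": 1}, {"xyz": [0, 0, 0], "roll": 0, "fingers": 1}, {"xyz": [0, 0, 0], "roll": 0, "fingers": 1}, {"xyz": [0, 0, -0.8], "roll": 0, "fingers": 1}, {"xyz": [0, 0, -0.8], "roll": 0, "fingers": -0.3}, {"xyz": [0, 0, -0.9], "roll": 0, "fingers": -0.3}, {"xyz": [0, 0, 0], "roll": 0, "fingers": -0.3}, {"xyz": [0, 0, 0], "roll": 0, "fingers": -0.3}]}}

```text
time_s: 51.2
position: [425.2, -226.1, 127.2]
ee_rot: [-3.141, 0.003, 3.078]
contact_force: [-0.9, 0.8, -0.5]
gripper_width: 38.8
grasp_force: 0.0
```

```bash
python3 - <<'E'
from h import *
st();print(go(unit(-105,-31.5,130)))
def cap(img,u0,v0,t):
    # leftmost dark blob bbox in full-image pixel coords, region of cap 0
    m=(img.max(2)<60).astype(np.uint8);N,l,s,c=cv2.connectedComponentsWithStats(m)
    print(t,[((c[k]+[u0,v0]).round(1).tolist(),int(s[k,4])) for k in range(1,N) if s[k,4]>30])
for f,u0,v0,fx,fy in(('sc5',310,120,6,6),('sc6',230,120,4,4),('sc7',310,120,5,5)):
    i=cv2.imread(f'pics/{f}.png');i=cv2.resize(i,(i.shape[1]//fx,i.shape[0]//fy),interpolation=cv2.INTER_AREA);cap(i,u0,v0,f)
i=cv2.imread('pics/both.png')[300:];cap(cv2.resize(i,(140,100),interpolation=cv2.INTER_AREA),300,120,'both')
cap(eyes.get_image('scene')[120:220,300:440],300,120,'now')
E
```

```text
t 51.2 p [ 425.2 -226.1  127.2] r [-3.141e+00  3.000e-03  3.078e+00] F [-0.9  0.8 -0.5] w 38.8 g 0.0 j [-0.08  0.14 -0.55  0.   -0.88 -1.56]
[-2.02 -0.99 -0.09]
sc5 [([367.8, 138.5], 526), ([356.8, 175.5], 170), ([380.2, 182.5], 156)]
sc6 [([364.1, 127.8], 116), ([371.4, 169.1], 81), ([361.3, 189.0], 186)]
sc7 [([377.5, 128.9], 38), ([374.8, 142.6], 80), ([373.9, 167.9], 161), ([361.5, 189.0], 181)]
both [([391.9, 173.1], 100), ([377.8, 180.6], 175), ([360.2, 188.0], 194)]
now [([393.1, 174.4], 54), ([380.1, 182.4], 149), ([362.3, 189.9], 168)]
```

Comparing cap positions: the rack crept in about 4 mm per opening. At the drops the stones were still within the mouth's clearance, nothing lies beside the tubes, and the rack is now back at the stop with all caps shut. Now push home with shut fingers against the knob face.

Call:
{"method": "play_rows", "body": {"commands": [{"xyz": [0.4, 0.03, 0], "roll": 0, "fingers": -1}, {"xyz": [0.4, 0.03, 0], "roll": 0, "fingers": -1}, {"xyz": [0, 0, 0], "roll": 0, "fingers": -1}, {"xyz": [0, 0, 0], "roll": 0, "fingers": -1}, {"xyz": [0, 0, 0.8], "roll": 0, "fingers": -1}, {"xyz": [0, 0, 0.9], "roll": 0, "fingers": -1}, {"xyz": [0, 0, 0.8], "roll": 0, "fingers": -1}, {"xyz": [0, 0, 0], "roll": 0, "fingers": -1}, {"xyz": [0, 0, 0], "roll": 0, "fingers": -1}]}}

```text
time_s: 52.0
position: [399.7, -222.6, 50.0]
ee_rot: [-3.141, -0.004, 3.079]
contact_force: [0.3, -0.1, 0.1]
gripper_width: 0.1
grasp_force: 0.0
```

```bash
python3 - <<'E'
from h import *
st();print(go(unit(-54,0.5,50)))
E
```

```text
t 52.0 p [ 399.7 -222.6   50. ] r [-3.141 -0.004  3.079] F [ 0.3 -0.1  0.1] w 0.1 g 0.0 j [-0.08  0.22 -0.69  0.   -0.67 -1.56]
[-4.57  0.01 -0.02]
```

Call:
{"method": "play_rows", "body": {"commands": [{"xyz": [-0.3, 0, 0], "roll": 0, "fingers": -1}, {"xyz": [-0.4, 0, 0], "roll": 0, "fingers": -1}, {"xyz": [-0.4, 0, 0], "roll": 0, "fingers": -1}, {"xyz": [-0.4, 0, 0], "roll": 0, "fingers": -1}, {"xyz": [-0.4, 0, 0], "roll": 0, "fingers": -1}, {"xyz": [-0.4, 0, 0], "roll": 0, "fingers": -1}, {"xyz": [-0.4, 0, 0], "roll": 0, "fingers": -1}, {"xyz": [-0.4, 0, 0], "roll": 0, "fingers": -1}, {"xyz": [0, 0, 0], "roll": 0, "fingers": -1}, {"xyz": [0, 0, 0], "roll": 0, "fingers": -1}]}}

```text
time_s: 52.83
position: [495.1, -228.6, 51.9]
ee_rot: [-3.141, 0.003, 3.079]
contact_force: [-1.2, -0.3, -0.6]
gripper_width: 0.3
grasp_force: 0.0
```

Call:
{"method": "play_rows", "body": {"commands": [{"xyz": [-0.3, 0, 0], "roll": 0, "fingers": -1}, {"xyz": [-0.3, 0, 0], "roll": 0, "fingers": -1}, {"xyz": [-0.3, 0, 0], "roll": 0, "fingers": -1}, {"xyz": [-0.3, 0, 0], "roll": 0, "fingers": -1}, {"xyz": [0, 0, 0], "roll": 0, "fingers": -1}, {"xyz": [0, 0, 0], "roll": 0, "fingers": -1}]}}

```text
time_s: 53.33
position: [530.5, -230.8, 51.1]
ee_rot: [-3.141, 0.002, 3.079]
contact_force: [0.3, 0.7, 0.2]
gripper_width: -0.1
grasp_force: 0.0
```

Call:
{"method": "play_rows", "body": {"commands": [{"xyz": [-0.15, 0, 0], "roll": 0, "fingers": -1}, {"xyz": [-0.15, 0, 0], "roll": 0, "fingers": -1}, {"xyz": [-0.15, 0, 0], "roll": 0, "fingers": -1}, {"xyz": [0, 0, 0], "roll": 0, "fingers": -1}, {"xyz": [0, 0, 0], "roll": 0, "fingers": -1}]}}

```text
time_s: 53.75
position: [538.7, -231.4, 49.9]
ee_rot: [3.141, -0.008, 3.077]
contact_force: [-13.4, 2.3, 8.9]
gripper_width: -0.1
grasp_force: 6.7
```

```bash
python3 - <<'E'
from h import *
st();print(inunit(readout.sense()['position']))
E
```

```text
t 53.75 p [ 538.7 -231.4   49.9] r [ 3.141 -0.008  3.077] F [-13.4   2.3   8.9] w -0.1 g 6.7 j [-0.07  0.4  -0.4  -0.   -0.78 -1.56]
[-51.91939243   0.12300948  49.91790159]
```

Call:
{"method": "play_rows", "body": {"commands": [{"xyz": [-0.12, 0, 0], "roll": 0, "fingers": -1}, {"xyz": [0, 0, 0], "roll": 0, "fingers": -1}, {"xyz": [0, 0, 0], "roll": 0, "fingers": -1}]}}

```text
time_s: 54.0
position: [538.7, -231.4, 49.3]
ee_rot: [3.141, -0.014, 3.076]
contact_force: [-22.6, 3.0, 13.8]
gripper_width: 0.1
grasp_force: 11.3
```

Call:
{"method": "play_rows", "body": {"commands": [{"xyz": [0.4, 0, 0], "roll": 0, "fingers": -1}, {"xyz": [0.8, 0, 0], "roll": 0, "fingers": -1}, {"xyz": [0.5, 0, -0.7], "roll": 0, "fingers": -1}, {"xyz": [0, 0, -0.8], "roll": 0, "fingers": -1}, {"xyz": [0, 0, -0.8], "roll": 0, "fingers": -1}, {"xyz": [0, 0, -0.8], "roll": 0, "fingers": -1}, {"xyz": [0.4, -0.8, -0.5], "roll": 0, "fingers": -1}, {"xyz": [0.4, -0.8, 0], "roll": 0, "fingers": -1}, {"xyz": [0.4, -0.8, 0], "roll": 0, "fingers": -1}, {"xyz": [0.4, -0.8, 0], "roll": 0, "fingers": -1}]}}

```text
time_s: 54.83
position: [442.2, -322.4, 159.7]
ee_rot: [-3.141, 0.003, 3.079]
contact_force: [0.1, 0.5, -0.7]
gripper_width: 0.1
grasp_force: 0.0
```

Call:
{"method": "play_rows", "body": {"commands": [{"xyz": [0.4, -0.8, 0], "roll": 0, "fingers": -1}, {"xyz": [0.4, -0.8, 0], "roll": 0, "fingers": -1}, {"xyz": [0.4, -0.8, 0], "roll": 0, "fingers": -1}, {"xyz": [0.3, -0.8, 0], "roll": 0, "fingers": -1}, {"xyz": [0, 0, 0], "roll": 0, "fingers": -1}, {"xyz": [0, 0, 0], "roll": 0, "fingers": -1}, {"xyz": [0, 0, 0], "roll": 0, "fingers": -1}]}}

```text
time_s: 55.42
position: [391.0, -414.5, 158.7]
ee_rot: [-3.141, 0.001, 3.078]
contact_force: [0.5, 0.2, -0.5]
gripper_width: -0.1
grasp_force: 0.0
```

```bash
python3 - <<'E'
from h import *
st()
o=cv2.imread('pics/top0.png')[:,:,::-1];w=eyes.get_image('top')
# knob: grey-dark low-saturation blob in the window; compare start and now
for t,i in(('start',o),('now',w)):
    h=cv2.cvtColor(np.ascontiguousarray(i),cv2.COLOR_RGB2HSV);m=((h[...,1]<90)&(h[...,2]<130)).astype(np.uint8)
    k=np.zeros_like(m);k[192:262,395:425]=m[192:262,395:425];N,l,s,c=cv2.connectedComponentsWithStats(k)
    j=1+np.argmax(s[1:,4]);print(t,c[j],s[j])
    y=cv2.inRange(h,(22,150,120),(33,255,255));k=np.zeros_like(y);k[240:300,315:375]=y[240:300,315:375]
    print(' lemon',np.argwhere(k>0).mean(0))
d=cv2.absdiff(np.ascontiguousarray(o),w).max(2)
for n,(a,b,c,e) in {'unit':(140,255,350,478),'board':(225,285,195,305),'mill/jar':(165,220,180,260)}.items():
    q=np.argwhere(d[a:b,c:e]>60);print(n,len(q),(q.mean(0)+[a,c]).round() if len(q) else '')
E
```

```text
t 55.4167 p [ 391.  -414.5  158.7] r [-3.141e+00  1.000e-03  3.078e+00] F [ 0.5  0.2 -0.5] w -0.1 g 0.0 j [-0.47  0.25 -0.33 -0.   -1.   -1.16]
start [409.31967213 206.18032787] [404 196  11  18 122]
 lemon [268.4760479  341.46706587]
now [409.31967213 202.7295082 ] [404 193  11  17 122]
 lemon [268.56079404 342.93300248]
unit 1249 [204. 461.]
board 391 [256. 266.]
mill/jar 2 [170. 231.]
```

```bash
python3 -c "
from bench import arm;print(arm.hand_in())"
```

```text
the job is handed in; nothing more can be done
None
```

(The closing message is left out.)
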